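Close a ring wax mould on its hidden dowels and hold it shut

TASK

Get the ring mould ready for wax: with the tweezers, move the brass core from the steel bench block and stand it home in its seat in the lower mould half (never touch the core with the gripper itself), then stand the tweezers back in their wooden holder. Next take the loose upper half, feel it over the two dowel pins that it hides until it drops onto them, and press it down against the sprung lifters until the mould is fully shut. The job ends holding: finish with the gripper still on the upper half, keeping the mould pressed shut, and leave the jar, brush and hammer alone.

Things in the scene. Friction and masses are not known exactly. Their poses are not given: they have to be found in the camera images.
- mould_lower: lower mould half, fixed: aluminium block 76 (x) x 46 (y) x 24 mm bolted in the middle of a dark steel plate 110 x 70 x 6 mm. Origin: centre of the plate's underside, z up; the parting face (top) is 30 mm above it. In its centre the core's seat; in its corners two steel dowel pins and two sprung brass lifters. A dark sprue groove runs to the +x edge
- parting (a point): centre of the lower half's parting face, 30 mm above the plate's underside; axes as mould_lower
- core_seat (a point): centre of the floor of the core's seat, a round hole 20 mm dia and 8 mm deep in the parting face; the core's origin comes here
- pin_a (a point): top of the first dowel pin: steel, 8 mm dia, round end, 13 mm proud of the parting face; at (-26, +12) mm from point parting
- pin_b (a point): top of the second dowel pin, like the first; at (+26, -12) mm from point parting
- lifter_a (a joint): sprung lifter at (-26, -12) mm from point parting: brass plunger 6 mm dia, 5 mm proud of the parting face at 0 m, flush at 0.005 m; its spring gives 2.3 N at 0 and 4.8 N when flush
- lifter_b (a joint): the other sprung lifter, at (+26, +12) mm, like the first
- mould_upper: upper mould half, loose, 0.18 to 0.30 kg: aluminium block 76 (x) x 46 (y) x 28 mm lying parting face down. Origin: centre of its underside, z up. Grip it across its 46 mm sides. Shut: origin on point parting, yaw as mould_lower. Over the pins it rides 13 mm above the parting face, drops to about 5 mm onto the lifters, then 6 to 8 N besides its weight shuts it. Red mark on top at its +x (sprue) end
- dowel_hole (a point): mouth of the upper half's round dowel hole, 9.8 mm dia, blind, 18 mm deep, at (-26, +12) mm in its underside; goes over pin_a. A recess 24 mm dia, 18 mm deep, in the underside's centre clears the core
- dowel_slot (a point): mouth of the upper half's slotted dowel hole, 12.8 (x) x 9.8 (y) mm, 18 mm deep, at (+26, -12) mm in its underside; goes over pin_b
- core: brass core, 25 g, standing on the bench block: body 18 mm dia x 12 mm high, its foot tapering to 15 mm dia over the lowest 3 mm, on it a stem 8 mm dia x 8 mm. Origin: centre of the underside, z up along its axis. In its seat the body stands 4 mm and the stem's top 12 mm above the parting face
- tweezers: steel tweezers, 40 g, 114 mm long, standing points down in the holder. Origin: midway between the points at their lower end; z up along the tweezers; the legs lie apart along y and hinge on springs 108 mm up. Points: 7 mm wide (x), 14 mm high, at rest 19 mm apart inside and 25 mm over their outsides; they close by 2.8 mm for each mm that the grips are squeezed together
- grips (a point): the place to squeeze the tweezers, midway between their brown grips, 70 mm above the points. Grips: 22.5 mm over their outsides at rest, 12 mm wide (x), 36 mm high; about 2 N a side for each mm squeezed. Squeezed by 2 mm in all, the tweezers are carried with the points 13 mm apart; by some 4 mm, they close on the 8 mm stem: a grip of 20 to 40 N holds it
- holder: tweezer holder, fixed: dark wood block 50 (x) x 64 (y) x 48 mm with one pocket in its top, 14 (x) x 32 (y) mm and 42 mm deep. Origin: centre of its underside, z up. The tweezers' origin stands 6 mm above it, on the pocket's floor, legs apart along the holder's y
- bench_block: steel bench block, fixed, 70 x 70 x 14 mm, carrying the core. Origin: centre of its underside
- jar: amber glass jar with white lid, 54 mm dia, 60 mm high, a bystander. Origin: centre of its underside
- brush: brush, 160 mm long, lying on the bench, a bystander. Origin: under its middle; its length along x
- hammer: hammer, 220 mm long, lying at the left of the work, a bystander. Origin: under its middle; its length along x

How it is judged:
By the outcome, as a careful person would: the job done as asked, in the order asked, and still so for the second after the job is handed in, while the arm keeps its last pose, push and grip.
It also fails if it takes over 61 s, if anything falls off the work surface, if the arm or the gripper's body presses on something with over 40 N, if the wrist force passes 120 N, or if a joint passes its speed limit or range.

ROBOT

A 7-joint arm with a two-finger parallel gripper is mounted at the origin on the work surface. World frame = base frame: x ahead of the robot, y to its left, z up, the work surface at z = 0. Lengths are in m, angles in degrees, forces in N, time in s.
With the tool pointing down it reaches from about 0.425 to 1.025 m from the base axis. Payload 3.6 kg.
Tool frame: the origin (TCP) lies at the centre of the arm's flange, where the gripper is bolted on; the fingertips stand 173 mm ahead of it and the grasp point (between the pads) lies 155 mm ahead of it; z points along the fingers, y is the direction in which the jaws open and shut (so a half turn about z gives the same grasp; the last joint's range is limited). The gripper opens to 85 mm and grips with 20 to 120 N. Pads are 22 mm wide; open, the fingers measure 114 mm over their backs; the gripper's body (76 mm by 85 mm) begins 54 mm behind the grasp point. The pads swing forward as they close: fully open they stand 13 mm farther back than shut.
Start: joints at [58.986, 33.873, 2.773, 92.16, -1.908, 54.013, -1.931], TCP at [0.314, -0.654, 0.405] pointing down, gripper open.
Joint ranges: [-153.93, 153.93], [-27.13, 128.08], [-72.61, 78.16], [10.71, 143.7], [-87.88, 267.88], [4.46, 118.87], [-176.78, 176.78]. Speed limits (degrees/s): [147.25, 147.25, 180, 180, 180, 180, 180].

INTERFACE

Orientations are given as [roll, pitch, yaw] about the fixed x, y, z axes, in that order (R = Rz(yaw) Ry(pitch) Rx(roll)).
In Python, from plant import read_state, viewer, ticket gives the robot as it stands. The module is installed in compiled form; this text tells all that it offers.
- The arm moves only by the tool jog_arm, never from a script. Its argument "moves" is a list of rows, each a list of 4 numbers: the shift along the world's x, y, z in m, then the turn about the world's z in degrees. A call has 1 to 10 rows; each row is the pose to reach, as a shift and turn from the pose commanded when the call began; what a row does not reach only later rows make up. A row lasts 1/12 s, in which the tool goes at most 41.7 mm and 7.16 degrees, less where a joint would pass 70% of its speed; a pose out of reach is approached as far as the arm can. A call with a gripper value outside its range is refused whole. "jaw" is the opening, from 0 (shut) to 1 (fully open), set as the call begins (left out, the last holds). The fingers move at their own pace and stop on an object; "force" is the grip in N (left out, the last holds). Time passes only in rows, so rows that repeat a pose let the fingers close. It gives the time, the measured TCP pose, the force and the opening at its end, in the units of the state.
- read_state(): the state, without advancing time (a new reading comes with each control period).
- viewer.grab_frame(name): name is "side" or "top" or "wrist"; returns a dict with "img" (480x640x3 uint8, red, green, blue), "K" (3x3 intrinsics, pixels), "R" (3x3) and "t" (3): a world point X has camera coordinates R X + t; the wrist camera has in their place "mount" (4x4, takes a point from camera to tool coordinates, whose origin is the TCP and whose axes are the flange's). Camera axes: x right, y down, z forward; pixel columns grow to the right and rows downward; lengths in m; the calibration is good to about 2 mm. A picture is of the moment at which its call begins: read the wrist's pose just before it. There is no depth.
- ticket.hand_in(): hands the job in, once; it reports no verdict.
The state is a dict: "time": time; "joint_pos": joint angles; "dq": joint speeds; "joint_torque": joint torques, N m; "tcp_pos": TCP position; "tool_rot": TCP orientation; "wrist_force": force on the tool from outside, world axes, zero at the start; "ft_torque": the same for the moment, N m; "gripper_width": finger opening in m.
Only numpy, scipy, OpenCV 4.12 (cv2) and the standard library are available. Lean on these libraries where they do the work, as an engineer would, in place of code of your own. Each camera call takes 0.05 s, during which the arm holds its last target.

## Working session

There is one attempt and no reset: what is moved stays moved. The work goes in short steps, Python scripts to look and compute and a tool call to move; the robot and the scene stay as the last step left them, time stands still between calls to the robot, and variables do not carry over. Pictures are saved under pics/ and viewed, and the job is handed in when it is done.

Besides the shell and the picture viewer there is one more tool, called after "Request:" as name([rows], argument=value, ...), one row to a line, values as JSON. jog_arm: Moves the arm, as the interface text tells. Its arguments: {"type":"object","properties":{"moves":{"type":"array","items":{"type":"array","items":{"type":"number"}}},"jaw":{"type":"number"},"force":{"type":"number"}},"required":["moves"]}

```bash
mkdir -p pics
python3 - <<'E'
from plant import read_state, viewer
import cv2,pickle
s=read_state();print(s)
d={}
for n in("side","top","wrist"):
    f=viewer.grab_frame(n);d[n]=f
    cv2.imwrite(f"pics/{n}0.png",f["img"][:,:,::-1])
    print(n,{k:v.round(4).tolist() for k,v in f.items() if k!="img"})
pickle.dump((s,d),open("f0.pkl","wb"))
E
```

```text
{'time': 0.0, 'joint_pos': array([58.98560702, 33.92766957,  2.76712643, 92.23610269, -1.90742026,
       54.01269464, -1.92861104]), 'dq': array([-0.02758298,  0.00108008,  0.06652418, -0.03640731, -0.0600821 ,
        0.03372397, -0.12141032]), 'joint_torque': array([-7.50530453e-04, -5.48689127e+01,  1.54619079e+00, -1.98127055e+01,
        9.24471882e-03,  8.86132446e-03,  1.84179072e-05]), 'tcp_pos': array([ 0.31375475, -0.65311076,  0.40351794]), 'tool_rot': array([-1.79869856e+02,  7.70025850e-03,  2.56646353e+01]), 'wrist_force': array([ 0.17575837, -0.45158539, -0.12250728]), 'ft_torque': array([ 0.04612391,  0.00082166, -0.02955695]), 'gripper_width': 0.08544854273196277}
side {'K': [[521.0602, 0.0, 307.4641], [0.0, 521.0602, 236.7912], [0.0, 0.0, 1.0]], 'R': [[0.919, -0.3939, 0.0173], [-0.2681, -0.6564, -0.7052], [0.2891, 0.6434, -0.7088]], 't': [-0.5026, 0.2636, 0.7945]}
top {'K': [[501.4494, 0.0, 321.7661], [0.0, 501.4494, 239.7091], [0.0, 0.0, 1.0]], 'R': [[-0.0277, -0.9996, -0.003], [-0.9853, 0.0278, -0.1686], [0.1686, -0.0018, -0.9857]], 't': [0.0761, 0.5538, 1.087]}
wrist {'K': [[401.6864, 0.0, 324.3634], [0.0, 401.6864, 232.9743], [0.0, 0.0, 1.0]], 'mount': [[-0.0002, -0.9498, -0.3128, 0.0809], [1.0, -0.0005, 0.0009, -0.0004], [-0.001, -0.3128, 0.9498, 0.0309], [0.0, 0.0, 0.0, 1.0]]}
```

View pics/side0.png

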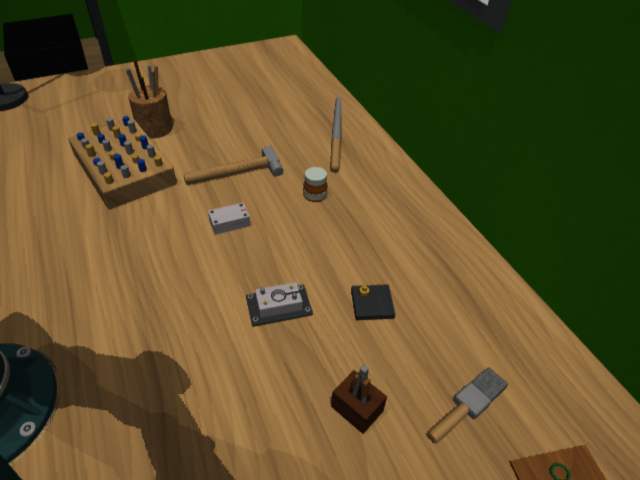

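View pics/top0.png

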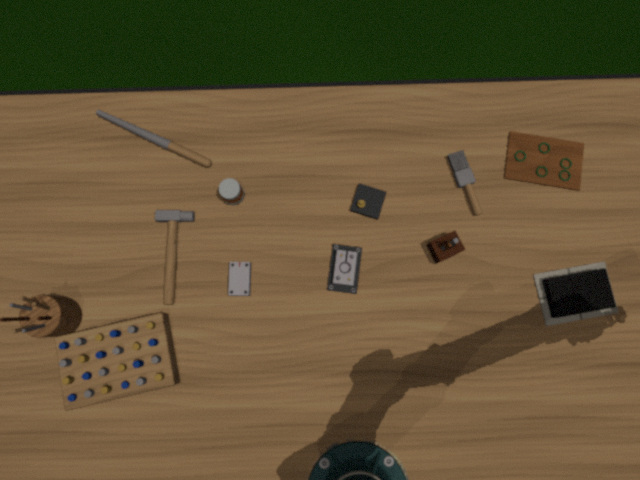

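View pics/wrist0.png

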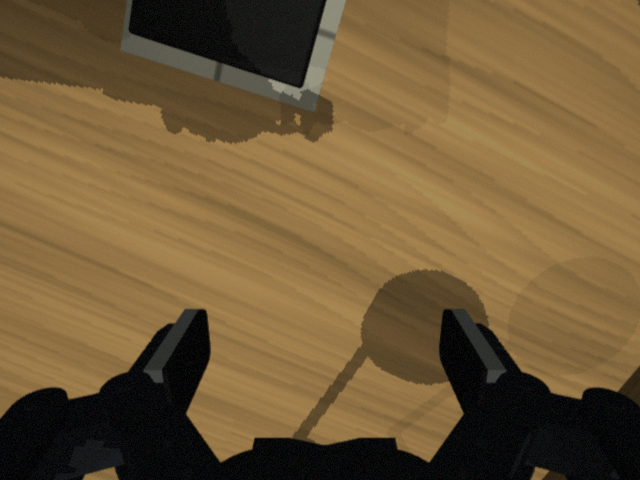

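The side view shows the holder at (358,400), lower mould at (279,300), block at (373,301) with core at (365,290), and upper half at (230,217). The top view shows them at (445,246), (345,268), (368,201), (362,203) and (239,278). Next I get rough positions and zoomed crops.

```bash
cat > h.py <<'E'
import numpy as np,cv2,pickle
from scipy.spatial.transform import Rotation as Rn
def cam(f,s=None):
    if "mount" in f:
        T=np.eye(4);T[:3,:3]=Rn.from_euler('xyz',s['tool_rot'],degrees=True).as_matrix();T[:3,3]=s['tcp_pos']
        M=T@f['mount'];R=M[:3,:3].T;return f['K'],R,-R@M[:3,3]
    return f['K'],f['R'],f['t']
def ray(c,uv):
    K,R,t=c;d=R.T@np.linalg.solve(K,[uv[0],uv[1],1.]);return -R.T@t,d
def onz(c,uv,z):
    o,d=ray(c,uv);return o+d*(z-o[2])/d[2]
def proj(c,X):
    K,R,t=c;p=K@(R@np.asarray(X,float)+t);return p[:2]/p[2]
def tri(rs):
    A=0;b=0
    for o,d in rs:
        d=d/np.linalg.norm(d);P=np.eye(3)-np.outer(d,d);A=A+P;b=b+P@o
    X=np.linalg.solve(A,b);return X,[np.linalg.norm((np.eye(3)-np.outer(d,d)/(d@d))@(X-o)) for o,d in rs]
def snap(name,tag,crop=None,k=1):
    from plant import read_state,viewer
    s=read_state();f=viewer.grab_frame(name);pickle.dump((s,f),open(f"{tag}.pkl","wb"))
    im=f['img'][:,:,::-1]
    if crop: im=im[crop[1]:crop[3],crop[0]:crop[2]]
    if k!=1: im=cv2.resize(im,None,fx=k,fy=k,interpolation=cv2.INTER_CUBIC)
    cv2.imwrite(f"pics/{tag}.png",im);return s,f
E
python3 - <<'E'
from h import *
s,d=pickle.load(open("f0.pkl","rb"))
c=cam(d['top']);e=cam(d['side'])
for n,uv,z in(("holder",(445,246),.048),("lower",(345,268),.03),("block",(368,201),.014),("core",(362,203),.034),("upper",(239,278),.028),("jar",(230,188),.06)):
    print(n,onz(c,uv,z).round(3))
for n,uv,z in(("lower",(279,300),.03),("block",(373,301),.014),("core",(365,289),.034),("upper",(230,217),.028)): print(n,onz(e,uv,z).round(3))
im=d['top']['img'][:,:,::-1]
a=np.hstack([cv2.resize(im[165:325,200:300],None,fx=4,fy=4,interpolation=2)[:600,:400],cv2.resize(im[170:320,310:410],None,fx=4,fy=4,interpolation=2)]);cv2.imwrite("pics/c1.png",a)
im=d['side']['img'][:,:,::-1]
cv2.imwrite("pics/c2.png",cv2.resize(im[260:440,230:430],None,fx=3.3,fy=3.3,interpolation=2))
E
```

```text
holder [ 0.533 -0.217  0.048]
lower [0.492 0.01  0.03 ]
block [ 0.651 -0.051  0.014]
core [ 0.642 -0.035  0.034]
upper [0.476 0.251 0.028]
jar [0.679 0.266 0.06 ]
lower [ 0.492 -0.001  0.03 ]
block [ 0.651 -0.055  0.014]
core [ 0.641 -0.039  0.034]
upper [0.476 0.239 0.028]
```

View pics/c1.png

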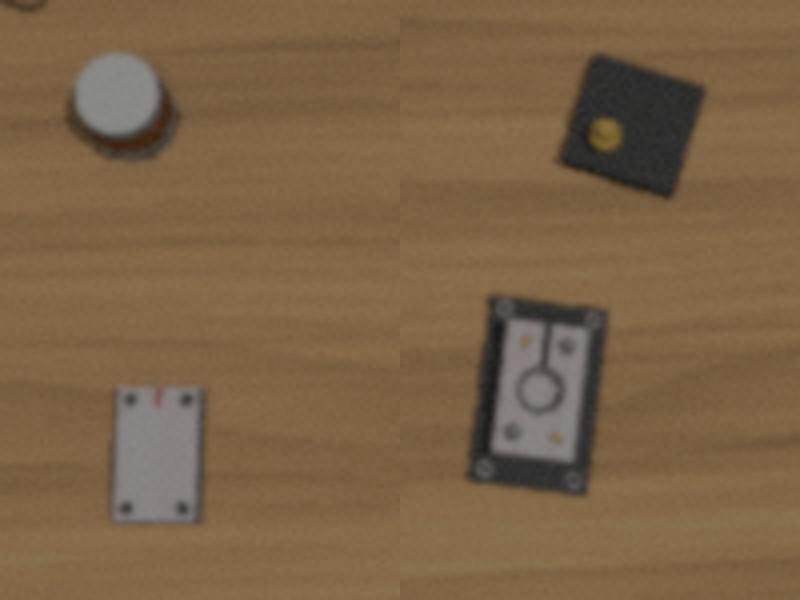

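View pics/c2.png

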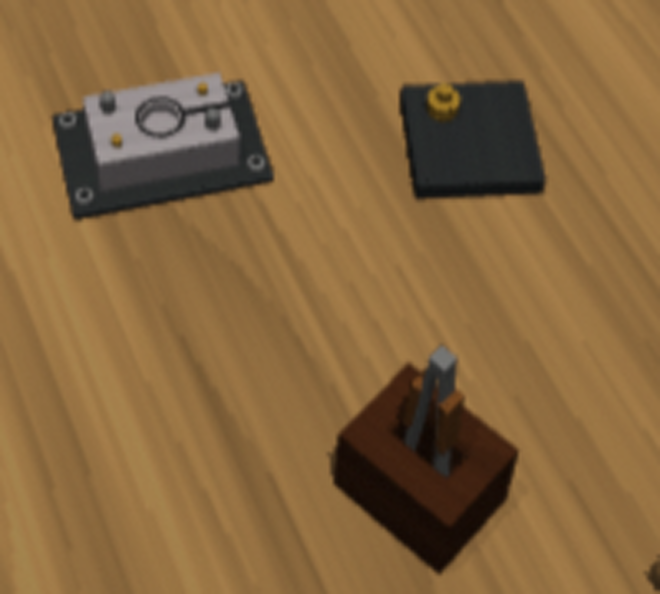

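The top crop shows the red mark at the upper half's +x end and the pins at the expected corners, with both yaws near world x. The side crop shows the holder's four top corners. I'll use those for the holder yaw, then move over it.

Run:
```python
from h import *
s,d=pickle.load(open("f0.pkl","rb"));e=cam(d['side']);c=cam(d['top'])
P=[onz(e,(230+u/3.3,260+v/3.3),.048) for u,v in((345,437),(410,365),(517,452),(440,523))]
print(np.round(P,4),np.mean(P,0))
for i in range(4):
    q=P[(i+1)%4]-P[i];print(np.linalg.norm(q),np.degrees(np.arctan2(q[1],q[0])))
```

```text
[[ 0.5013 -0.2063  0.048 ]
 [ 0.5448 -0.1851  0.048 ]
 [ 0.5692 -0.2426  0.048 ]
 [ 0.522  -0.2589  0.048 ]] [ 0.53432341 -0.22322256  0.048     ]
0.04838414688571946 26.076582916094647
0.06253467703666582 -66.95862042117498
0.049968020288733095 -161.01088339424211
0.05646234810896964 111.4918260333661
```

Request:
jog_arm([
  [0.018,0.036,0,0],
  [0.036,0.072,0,0],
  [0.054,0.108,0,0],
  [0.072,0.144,0,0],
  [0.09,0.18,0,0],
  [0.108,0.216,0,0],
  [0.126,0.252,0,0],
  [0.144,0.288,0,0],
  [0.162,0.324,0,0],
  [0.18,0.36,0,0],
])

```text
time: 0.98
tcp_pos: [0.4943, -0.2916, 0.4046]
tool_rot: [-180.0, 0.0, 25.7]
wrist_force: [-0.5, -0.1, 0.2]
gripper_width: 0.0856
```

Request:
jog_arm([
  [0.018,0.036,0,0],
  [0.04,0.07,0,0],
  [0.04,0.07,0,0],
  [0.04,0.07,0,0],
])

```text
time: 1.32
tcp_pos: [0.5357, -0.2199, 0.4046]
tool_rot: [-179.9, -0.1, 26.1]
wrist_force: [-1.2, -0.6, -0.3]
gripper_width: 0.0856
```

```bash
python3 -c "
from h import *
s,f=snap('wrist','w1');print(s['tcp_pos'],s['tool_rot'],s['time'],abs(s['dq']).max())"
```

```text
[ 0.53566538 -0.21989292  0.40457057] [-1.79943001e+02 -6.09069247e-02  2.60816443e+01] 1.3167 4.129746313239036
```

View pics/w1.png

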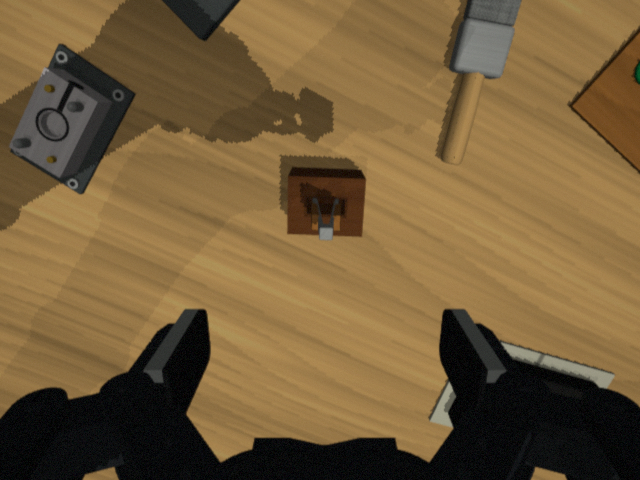

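The wrist view shows the holder's top face spanning about (288,178)–(365,237), the tweezers' head at (326,233), the mould at upper left. I'll zoom in for sub-pixel corners.

Run:
```python
from h import *
s,f=pickle.load(open("w1.pkl","rb"))
im=f['img'][:,:,::-1]
cv2.imwrite("pics/w1z.png",cv2.resize(im[150:260,265:395],None,fx=5,fy=5,interpolation=2))
```

```text
(no output)
```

View pics/w1z.png

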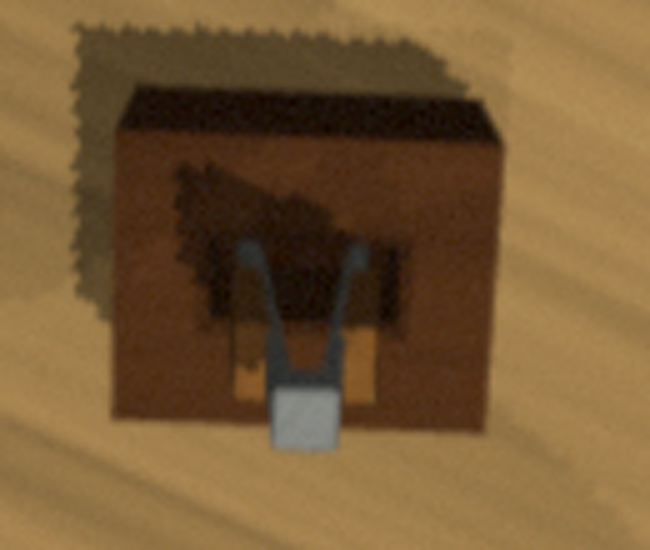

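Run:
```python
from h import *
s,f=pickle.load(open("w1.pkl","rb"));c=cam(f,s)
q=lambda u,v,z:onz(c,(265+(u-2)/5,150+(v-2)/5),z)
P=[q(*p,.048) for p in((118,128),(503,146),(485,432),(113,418))]
print(np.mean(P,0))
for i in range(4):
    d=P[(i+1)%4]-P[i];print(np.linalg.norm(d),np.degrees(np.arctan2(d[1],d[0])))
print("cap",q(306,418,.12),"grips top mid",q((233+376)/2,398,.094),np.linalg.norm(q(233,398,.094)-q(376,398,.094)))
d=q(376,400,.094)-q(233,400,.094);print(np.degrees(np.arctan2(d[1],d[0])))
```

```text
[ 0.5335213  -0.22161094  0.048     ]
0.06292313344906375 -66.62520774633573
0.04935171215820978 -155.691895742882
0.0636376521701485 113.7968969853507
0.04981406980304606 23.479552828831032
cap [ 0.53364138 -0.22148762  0.12      ] grips top mid [ 0.52867187 -0.22378141  0.094     ] 0.020899601773520144
-63.93179445318132
```

Request:
jog_arm([
  [0,0.002,-0.04,-2.2],
  [0,0.002,-0.08,-2.2],
  [0,0.002,-0.08,-2.2],
  [0,0.002,-0.08,-2.2],
])

```text
time: 1.7
tcp_pos: [0.5322, -0.2229, 0.3231]
tool_rot: [-179.8, 0.3, 23.3]
wrist_force: [0.6, -0.8, -0.3]
gripper_width: 0.0856
```

```bash
python3 -c "
from h import *
s,f=snap('wrist','w2');print(s['tcp_pos'],s['tool_rot'],s['time'],abs(s['dq']).max())
s,f=snap('wrist','w2');print(s['tcp_pos'],s['tool_rot'],s['time'],abs(s['dq']).max())"
```

```text
[ 0.5321751  -0.22288606  0.32307754] [-179.81181365    0.29050134   23.30470927] 1.7 3.2075634929922274
[ 0.53337622 -0.22306028  0.32498846] [-1.79994792e+02  7.31139391e-02  2.33186453e+01] 1.75 2.1241587805343243
```

View pics/w2.png

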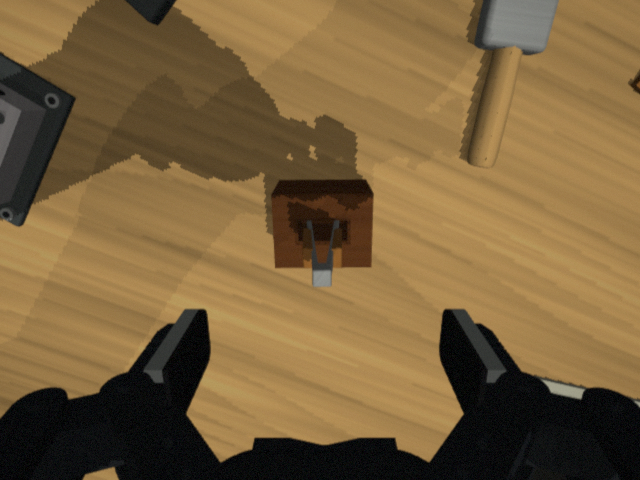

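The cap is at (322,274) and the finger midpoint at col ~324, so the approach is nearly centred.

Run:
```python
from h import *
s,f=pickle.load(open("w2.pkl","rb"));c=cam(f,s)
im=f['img'][:,:,::-1]
cv2.imwrite("pics/w2z.png",cv2.resize(im[170:295,260:385],None,fx=4.8,fy=4.8,interpolation=2))
```

```text
(no output)
```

View pics/w2z.png

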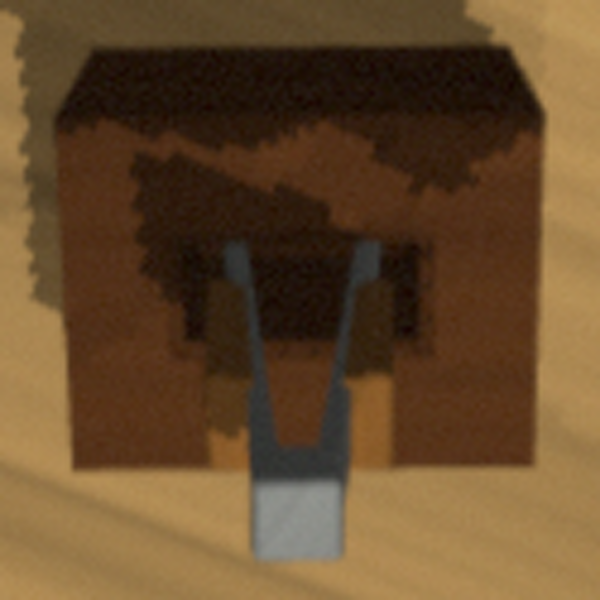

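Run:
```python
from h import *
s,f=pickle.load(open("w2.pkl","rb"));c=cam(f,s)
q=lambda u,v,z:onz(c,(260+(u-2)/4.8,170+(v-2)/4.8),z)
P=[q(*p,.048) for p in((56,122),(546,117),(535,466),(72,468))]
print(np.mean(P,0))
for i in range(4):
    d=P[(i+1)%4]-P[i];print(np.linalg.norm(d),np.degrees(np.arctan2(d[1],d[0])))
print("cap",q(298,520,.12))
```

```text
[ 0.53311763 -0.22169463  0.048     ]
0.06382601138664157 -66.10934646664222
0.049231321839355066 -156.27029217901443
0.06400370353197908 113.55124030000599
0.04885299432663083 23.521375236941466
cap [ 0.53356007 -0.22131078  0.12      ]
```

Request:
jog_arm([
  [0,0,-0.03,0],
  [0,0,-0.06,0],
  [0,0,-0.085,0],
  [0,0,-0.096,0],
  [0,0,-0.096,0],
])

```text
time: 2.22
tcp_pos: [0.5339, -0.222, 0.2284]
tool_rot: [-180.0, 0.1, 23.4]
wrist_force: [-1.1, 0.6, -0.2]
gripper_width: 0.0852
```

Request:
jog_arm([
  [0,0,0,0],
  [0,0,0,0],
  [0,0,0,0],
], jaw=0.23, force=20)

```text
time: 2.47
tcp_pos: [0.5348, -0.222, 0.2307]
tool_rot: [179.8, -0.2, 23.4]
wrist_force: [0.2, -0.7, 0.5]
gripper_width: 0.0514
```

Request:
jog_arm([
  [0,0,0,0],
  [0,0,0,0],
  [0,0,0,0],
  [0,0,0,0],
], jaw=0.24)

```text
time: 2.8
tcp_pos: [0.5344, -0.2217, 0.2296]
tool_rot: [179.9, -0.1, 23.5]
wrist_force: [0.2, 0.3, 5.5]
gripper_width: 0.0206
```

Request:
jog_arm([
  [0,0,0.005,0],
  [0,0,0.02,0],
  [0,0,0.045,0],
  [0,0,0.08,0],
  [0,0,0.08,0],
])

```text
time: 3.22
tcp_pos: [0.5357, -0.2223, 0.3139]
tool_rot: [179.6, -0.4, 23.4]
wrist_force: [1.1, -0.1, -0.7]
gripper_width: 0.0206
```

```bash
python3 -c "
from h import *
s,f=snap('wrist','w3');print(s['tcp_pos'],s['tool_rot'],s['time'],s['wrist_force'],s['gripper_width'])
s,f=snap('side','s3',(300,300,420,450),4)"
```

```text
[ 0.53567931 -0.22230931  0.31387936] [179.64031531  -0.39087055  23.43717822] 3.2167 [ 1.13031911 -0.05367922 -0.72596746] 0.02056070324884114
```

View pics/w3.png

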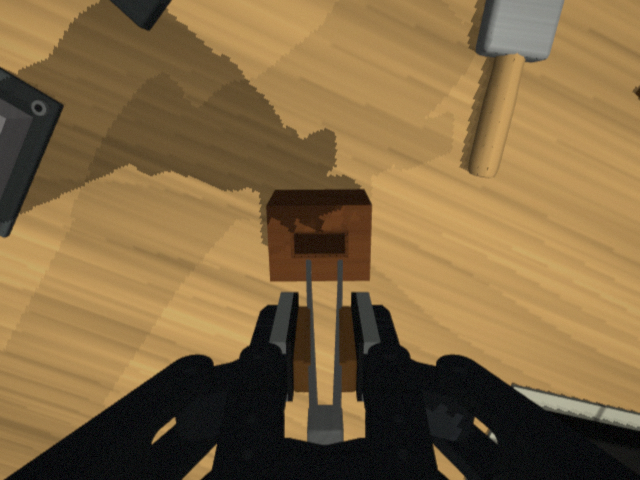

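View pics/s3.png

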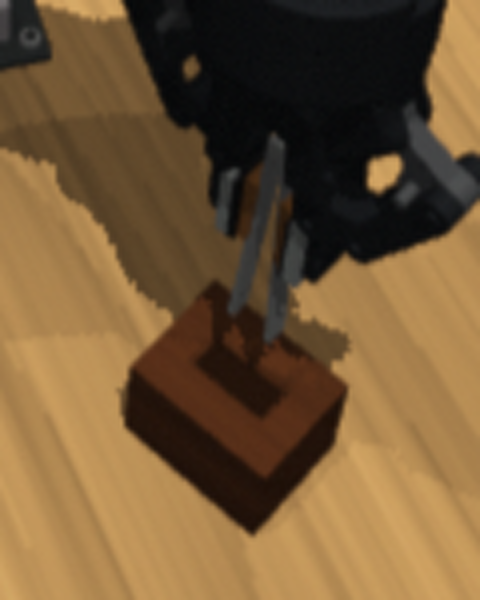

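The wrist view shows the tweezers held between the pads, points at (308,262) and (340,262), and the side view shows them upright and clear of the holder. Next I move toward the core.

Request:
jog_arm([
  [0.01,0.017,0,0],
  [0.028,0.048,0,0],
  [0.046,0.079,0,0],
  [0.064,0.11,0,0],
  [0.082,0.141,0,0],
  [0.098,0.17,0,0],
  [0.107,0.185,0,0],
  [0.107,0.185,0,0],
  [0.107,0.185,0,0],
])

```text
time: 4.07
tcp_pos: [0.6405, -0.0358, 0.3073]
tool_rot: [-179.9, 0.2, 23.6]
wrist_force: [-0.5, -0.7, -0.2]
gripper_width: 0.0209
```

```bash
python3 -c "
from h import *
s,f=snap('wrist','w4',(240,130,400,300),3.5);print(s['tcp_pos'],s['tool_rot'],s['time'],s['wrist_force'],s['gripper_width'])
s,f=pickle.load(open('w3.pkl','rb'));c=cam(f,s)
a=[onz(c,p,.086) for p in((308,262),(340,262))];print(a,np.mean(a,0)-s['tcp_pos'])"
```

```text
[ 0.64052353 -0.03575691  0.30733258] [-1.79949529e+02  1.61086823e-01  2.35845724e+01] 4.0667 [-0.48573914 -0.73567914 -0.15448593] 0.020852942021416285
[array([ 0.53402226, -0.21492474,  0.086     ]), array([ 0.54070415, -0.23047493,  0.086     ])] [ 0.00168389 -0.00039053 -0.22787936]
```

View pics/w4.png

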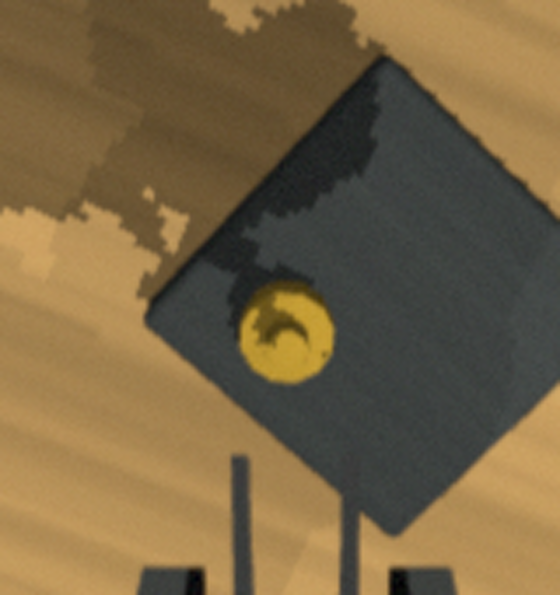

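```bash
python3 - <<'E'
from h import *
s,f=pickle.load(open("w4.pkl","rb"));c=cam(f,s)
im=f['img'].astype(int)
m=((im[...,0]-im[...,2]>60)&(im[...,0]>110)).astype(np.uint8)
sub=np.zeros_like(m);sub[195:245,298:345]=m[195:245,298:345]
hsv=cv2.cvtColor(f['img'],cv2.COLOR_RGB2HSV)
print(hsv[227,322],hsv[230,300],hsv[236,330])
ys,xs=np.nonzero(sub);print(xs.min(),xs.max(),ys.min(),ys.max())
# body top rim points projected for candidate from lower outline
q=lambda u,v,z:onz(c,(240+(u-1.5)/3.5,130+(v-1.5)/3.5),z)
print("L,R,bottom",q(240,338,.026),q(334,338,.026),q(287,384,.026))
L,R=q(240,338,.026),q(334,338,.026);print(np.linalg.norm(L-R),(L+R)/2)
a=np.radians(23.5);x=np.array([np.cos(a),np.sin(a)])
print("from bottom:",q(287,384,.026)[:2]+.009*x)
t=[q(240,458,.08),q(349,458,.08)];print(t,s['tcp_pos'],np.mean(t,0))
E
python3 -c "
from h import *
s,f=snap('side','s4',(310,230,430,330),5);s,f=snap('top','t4',(330,180,400,230),10)"
```

```text
[ 22 183 195] [90  8 68] [ 21 151 140]
298 335 213 244
L,R,bottom [ 0.63824009 -0.02476046  0.026     ] [ 0.64524966 -0.04082831  0.026     ] [ 0.63340746 -0.03641025  0.026     ]
0.01753026363654736 [ 0.64174487 -0.03279439  0.026     ]
from bottom: [ 0.641661  -0.0328215]
[array([ 0.63723354, -0.02742073,  0.08      ]), array([ 0.64379231, -0.04245582,  0.08      ])] [ 0.64052353 -0.03575691  0.30733258] [ 0.64051292 -0.03493828  0.08      ]
```

View pics/s4.png

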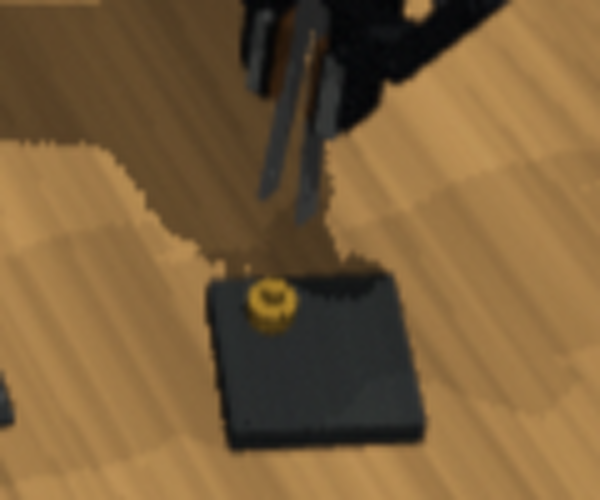

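The side view shows the points at (265,190) and (305,215) in the crop, hanging above the core at (270,300). The core is about (+1, +2.5) mm off the points, so I'll shift by that, lower part way and look again.

Request:
jog_arm([
  [0.001,0.0025,-0.02,0],
  [0.001,0.0025,-0.04,0],
  [0.001,0.0025,-0.042,0],
  [0.001,0.0025,-0.042,0],
])

```text
time: 4.55
tcp_pos: [0.6406, -0.0359, 0.2655]
tool_rot: [-180.0, 0.2, 23.3]
wrist_force: [-0.3, 0.8, -0.8]
gripper_width: 0.0207
```

```bash
python3 -c "
from h import *
s,f=snap('wrist','w5',(265,195,385,315),5);print(s['tcp_pos'],s['tool_rot'],s['time'],s['wrist_force'],s['gripper_width'])"
```

```text
[ 0.64059057 -0.03590546  0.2654881 ] [-179.9570592     0.23632091   23.3113083 ] 4.55 [-0.34240515  0.82680794 -0.75426233] 0.020691906310493047
```

View pics/w5.png

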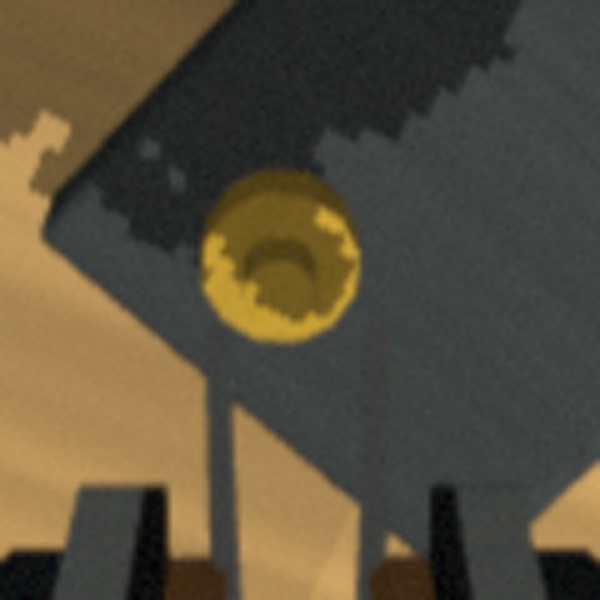

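Request:
jog_arm([
  [-0.0005,0.0015,0,0],
  [-0.0005,0.0015,0,0],
])

```text
time: 4.77
tcp_pos: [0.6417, -0.0327, 0.2679]
tool_rot: [180.0, -0.1, 23.4]
wrist_force: [0.4, -0.2, -0.8]
gripper_width: 0.021
```

```bash
python3 -c "
from h import *
s,f=snap('wrist','w6',(265,195,385,315),5);print(s['tcp_pos'],s['tool_rot'],s['time'],s['wrist_force'],s['gripper_width'])
from plant import read_state;print(read_state()['tcp_pos'])"
```

```text
[ 0.64174537 -0.03274896  0.2679164 ] [ 1.79957805e+02 -1.02579108e-01  2.34276843e+01] 4.7667 [ 0.35541591 -0.2493715  -0.84441816] 0.021026177564740577
[ 0.64177078 -0.03262766  0.26788749]
```

View pics/w6.png

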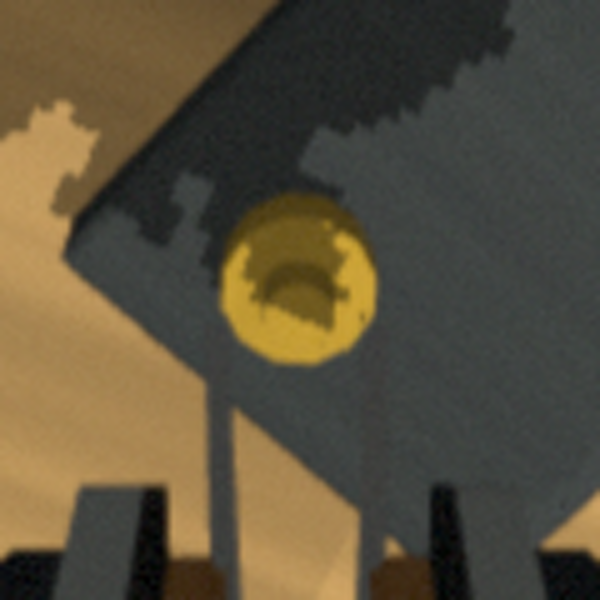

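Run:
```python
from h import *
s,f=pickle.load(open("w6.pkl","rb"));c=cam(f,s)
q=lambda u,v,z:onz(c,(265+(u-2)/5,195+(v-2)/5),z)
a=np.radians(23.4);x=np.array([np.cos(a),np.sin(a)]);y=np.array([np.sin(a),-np.cos(a)])
C=q(299,365,.026)[:2]+.009*x;L,R=q(220,287,.026),q(378,287,.026)
print(C,(L+R)/2,np.linalg.norm(L-R))
d=C-s['tcp_pos'][:2];print("tool xy",d@x,d@y)
for v in (320,330,340,350):
    T=(q(219,v,.04)+q(375,v,.04))/2;d=T[:2]-s['tcp_pos'][:2];print(v,d@x,d@y)
im=f['img'][:,:,::-1];im=cv2.convertScaleAbs(im,alpha=2.5,beta=0)
cv2.imwrite("pics/w6b.png",cv2.resize(im[235:285,285:365],None,fx=8,fy=8,interpolation=2))
```

```text
[ 0.64180722 -0.03272502] [ 0.64225628 -0.03252841  0.026     ] 0.017754463281377298
tool xy 6.626437923144357e-05 2.588238895677044e-06
320 0.0021640018746195535 -0.00023697009361246313
330 0.0010284024961879153 -0.00023699027567747279
340 -0.00011098992609299162 -0.00023701052176201365
350 -0.001254194427874619 -0.00023703083217024975
```

View pics/w6b.png

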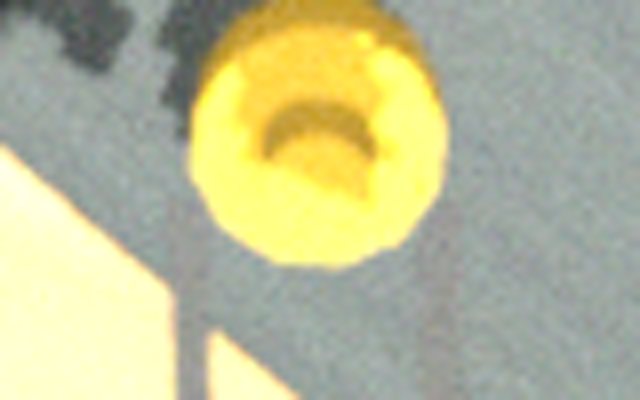

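TCP and points are centred on the core (core centre (299,287), points' middle col 298 in the crop). I'll lower the points around the stem.

Request:
jog_arm([
  [0,0,-0.006,0],
  [0,0,-0.012,0],
  [0,0,-0.0165,0],
  [0,0,-0.0165,0],
  [0,0,-0.0165,0],
])

```text
time: 5.23
tcp_pos: [0.6412, -0.0325, 0.2496]
tool_rot: [-180.0, 0.1, 23.5]
wrist_force: [-0.4, 0.0, -0.7]
gripper_width: 0.0209
```

```bash
python3 -c "
from h import *
s,f=snap('wrist','w7',(265,215,385,315),6);print(s['tcp_pos'],s['tool_rot'],s['time'],s['wrist_force'],s['gripper_width'])"
```

```text
[ 0.64124434 -0.03248773  0.24963251] [-1.79978038e+02  5.70853617e-02  2.34607654e+01] 5.2333 [-0.36925575  0.01234342 -0.715814  ] 0.020866802732863576
```

View pics/w7.png

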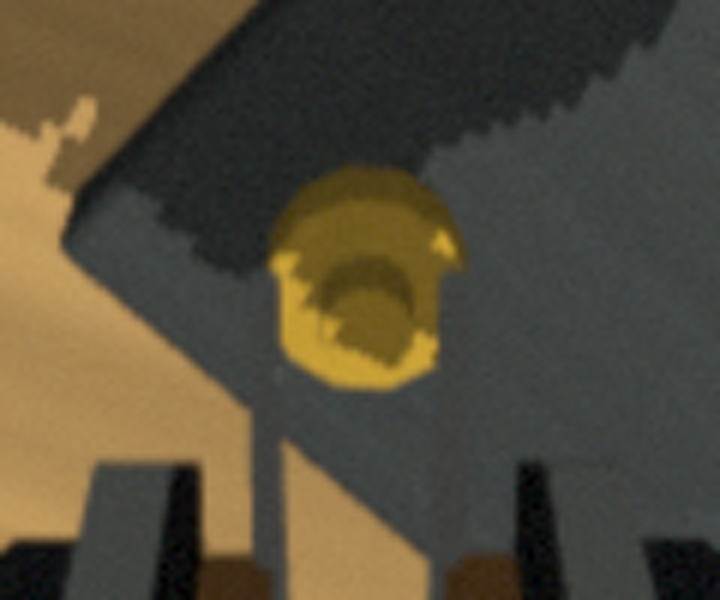

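The stem at (366,310) sits between the points (inner edges at cols 280 and 440). Now I close.

Request:
jog_arm([
  [0.001,0,0,0],
  [0.001,0,0,0],
  [0.001,0,0,0],
  [0.001,0,0,0],
  [0.001,0,0,0],
], jaw=0.1, force=30)

```text
time: 5.7
tcp_pos: [0.6424, -0.0325, 0.2503]
tool_rot: [180.0, -0.0, 23.5]
wrist_force: [-1.2, 0.2, 0.4]
gripper_width: 0.0176
```

```bash
python3 -c "
from h import *
s,f=snap('wrist','w8',(265,215,385,315),6);print(s['tcp_pos'],s['tool_rot'],s['time'],s['wrist_force'],s['gripper_width'])"
```

```text
[ 0.64241879 -0.03250508  0.25027745] [ 1.79998233e+02 -2.77747718e-03  2.34603869e+01] 5.7 [-1.22448186  0.21915253  0.37621534] 0.017626397354458687
```

View pics/w8.png

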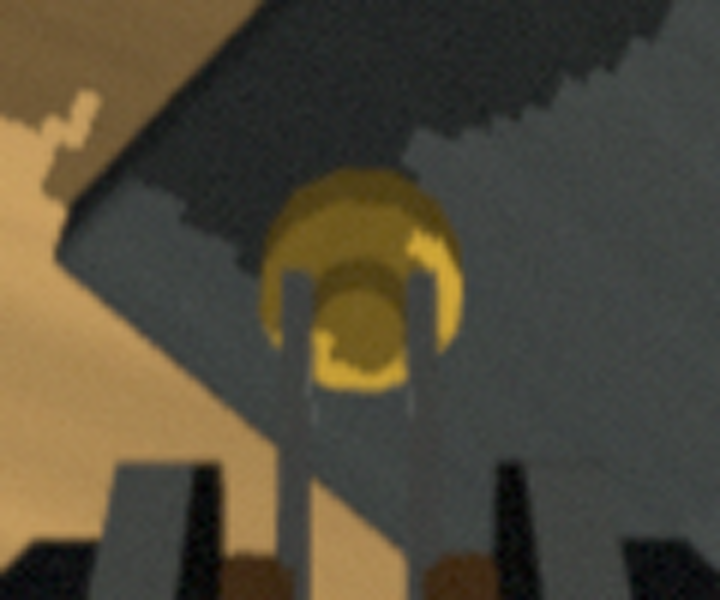

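The points now hold the stem at width 17.6 mm. I'll lift and carry toward the seat.

Request:
jog_arm([
  [0,0,0.005,0],
  [0,0,0.025,0],
  [-0.005,0.001,0.045,0],
  [-0.025,0.006,0.055,0],
  [-0.055,0.013,0.055,0],
  [-0.085,0.02,0.055,0],
  [-0.11,0.027,0.055,0],
  [-0.125,0.03,0.055,0],
  [-0.125,0.03,0.055,0],
  [-0.125,0.03,0.055,0],
])

```text
time: 6.58
tcp_pos: [0.5172, -0.0024, 0.3058]
tool_rot: [180.0, -0.1, 23.5]
wrist_force: [-0.7, 1.0, -0.9]
gripper_width: 0.018
```

```bash
python3 -c "
from h import *
s,f=snap('wrist','w9');print(s['tcp_pos'],s['tool_rot'],s['time'],s['wrist_force'],s['gripper_width'])
s,f=snap('wrist','w9b');print(s['tcp_pos'],s['tool_rot'],s['time'])"
```

```text
[ 0.51720266 -0.00236245  0.30577943] [ 1.79982966e+02 -5.02185618e-02  2.34927571e+01] 6.5833 [-0.68321863  0.98935553 -0.9129891 ] 0.017991156850459333
[ 0.51843296 -0.00259981  0.30583655] [ 1.79941529e+02 -1.36171838e-01  2.34586584e+01] 6.6333
```

View pics/w9.png

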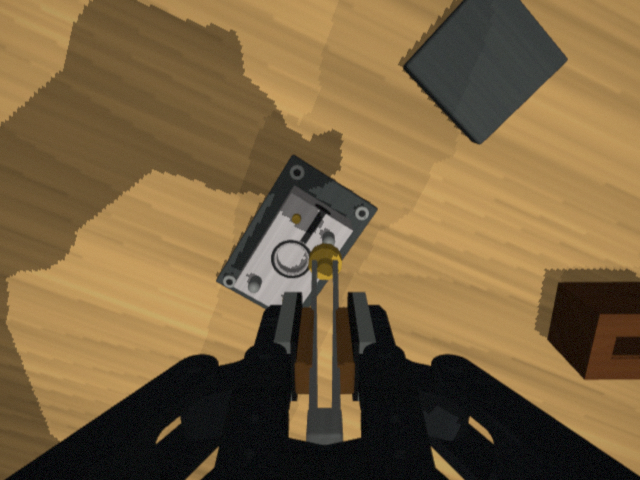

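The core hangs at (325,260), the seat ring is at (292,259), pin_a at (254,282) and pin_b at (327,237). I'll zoom in for fits.

Run:
```python
from h import *
s,f=pickle.load(open("w9b.pkl","rb"))
im=f['img'][:,:,::-1]
cv2.imwrite("pics/w9z.png",cv2.resize(im[150:310,210:385],None,fx=3.7,fy=3.7,interpolation=2))
s,d=pickle.load(open("w1.pkl","rb"))
cv2.imwrite("pics/w1m.png",cv2.resize(d['img'][35:205,0:150,::-1],None,fx=3.5,fy=3.5,interpolation=2))
```

```text
(no output)
```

View pics/w9z.png

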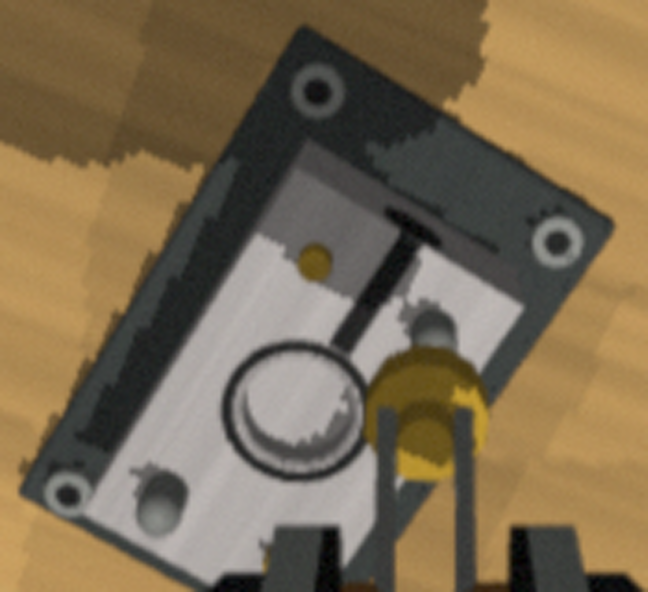

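View pics/w1m.png

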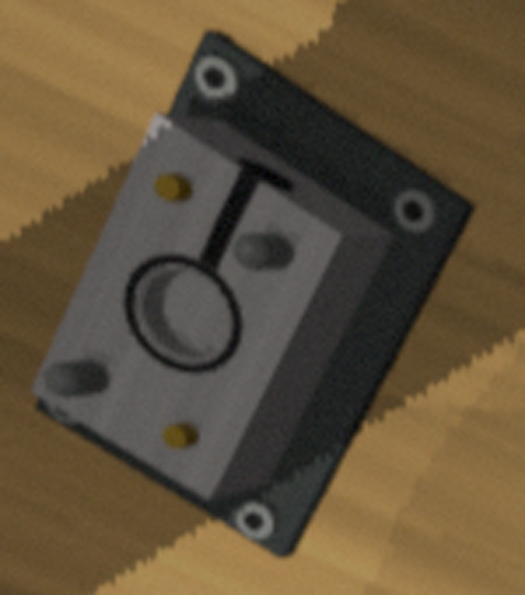

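Run:
```python
from h import *
def rep(P,n):
    print(n,np.round(P,4).tolist())
s,f=pickle.load(open("w1.pkl","rb"));c=cam(f,s)
q=lambda u,v,z:onz(c,(0+(u-1.25)/3.5,35+(v-1.25)/3.5),z)
print("seat w1",q(184,313,.03))
P=[q(*p,.03) for p in((160,118),(340,236),(210,500),(38,390))]
print(np.mean(P,0))
for i in range(4):
    d=P[(i+1)%4]-P[i];print(np.linalg.norm(d),np.degrees(np.arctan2(d[1],d[0])))
P=[q(*p,.006) for p in((215,78),(413,210),(255,521))]
print("screws",P,(P[0]+P[2])/2); 
for i in range(2):
    d=P[(i+1)%4]-P[i];print(np.linalg.norm(d),np.degrees(np.arctan2(d[1],d[0])))
s,f=pickle.load(open("w9b.pkl","rb"));c=cam(f,s);
q=lambda u,v,z:onz(c,(210+(u-1.35)/3.7,150+(v-1.35)/3.7),z)
print("seat w9",q(298,411,.03), "tcp",s['tcp_pos'])
P=[q(*p,.03) for p in((303,170),(523,305))];d=P[1]-P[0];print(np.linalg.norm(d),np.degrees(np.arctan2(d[1],d[0])))
print("pin_a",q(160,512,.043),"lifter_b",q(315,266,.035))
P=[q(*p,.006) for p in((318,91),(558,242),(68,495))]
print("screws",P,(P[1]+P[2])/2); d=P[1]-P[0];print(np.linalg.norm(d),np.degrees(np.arctan2(d[1],d[0])));d=P[0]-P[2];print(np.linalg.norm(d),np.degrees(np.arctan2(d[1],d[0])))
# core held: body bottom visible; body top face near z
a=np.radians(23.5);x=np.array([np.cos(a),np.sin(a)]);y=np.array([np.sin(a),-np.cos(a)])
zt=.305-.250+.026
C=(q(365,410,zt)+q(488,410,zt))/2;C2=q(426,480,zt)[:2]+.009*x;print("core",C,C2,(C2-s['tcp_pos'][:2])@x,(C2-s['tcp_pos'][:2])@y, np.linalg.norm(q(365,410,zt)-q(488,410,zt)))
```

```text
seat w1 [0.49307433 0.01030595 0.03      ]
[0.49273396 0.00967975 0.03      ]
0.04435805356201085 -98.93979757503402
0.07523455608949438 171.28702300794856
0.044653036943283576 79.48849615108129
0.07400922525987447 -8.924584231887838
screws [array([0.54249607, 0.03081566, 0.006     ]), array([ 0.53433376, -0.02086195,  0.006     ]), array([ 0.44057521, -0.00628865,  0.006     ])] [0.49153564 0.0122635  0.006     ]
0.05231824238421587 -98.97553119428714
0.0948843866504654 171.16496698927037
seat w9 [0.49276958 0.01061278 0.03      ] tcp [ 0.51843296 -0.00259981  0.30583655]
0.04450947150265758 -99.05913610220408
pin_a [0.47129588 0.02642771 0.043     ] lifter_b [0.52032468 0.0181989  0.035     ]
screws [array([0.54254237, 0.0287755 , 0.006     ]), array([ 0.53408532, -0.02332207,  0.006     ]), array([0.44821437, 0.04391374, 0.006     ])] [0.49114985 0.01029583 0.006     ]
0.05277953289489053 -99.22044339453375
0.0955350011091312 -9.117375680019931
core [ 0.52083841 -0.00187924  0.081     ] [ 0.51919699 -0.00250807] 0.0007372432324152752 0.0002205216907866341 0.017288067427341815
```

Lower half: centre (0.4927, 0.0105), yaw −9.0° (consistent across two views). I move over the seat and down part way.

Request:
jog_arm([
  [-0.012,0.006,0,0],
  [-0.0264,0.0131,0,0],
  [-0.0264,0.0131,-0.015,0],
  [-0.0264,0.0131,-0.032,0],
  [-0.0264,0.0131,-0.032,0],
  [-0.0264,0.0131,-0.032,0],
])

```text
time: 7.18
tcp_pos: [0.4921, 0.0103, 0.2728]
tool_rot: [180.0, 0.0, 23.4]
wrist_force: [-0.3, -0.6, -0.8]
gripper_width: 0.018
```

```bash
python3 -c "
from h import *
s,f=snap('wrist','w10',(250,180,390,300),5.5);print(s['tcp_pos'],s['tool_rot'],s['time'],s['wrist_force'],s['gripper_width'])
s,f=snap('side','s10',(230,230,350,330),5)"
```

```text
[0.492099   0.01034995 0.27277649] [1.79997040e+02 2.88901859e-02 2.34243303e+01] 7.1833 [-0.25639483 -0.64708021 -0.76552438] 0.017977966345956452
```

View pics/w10.png

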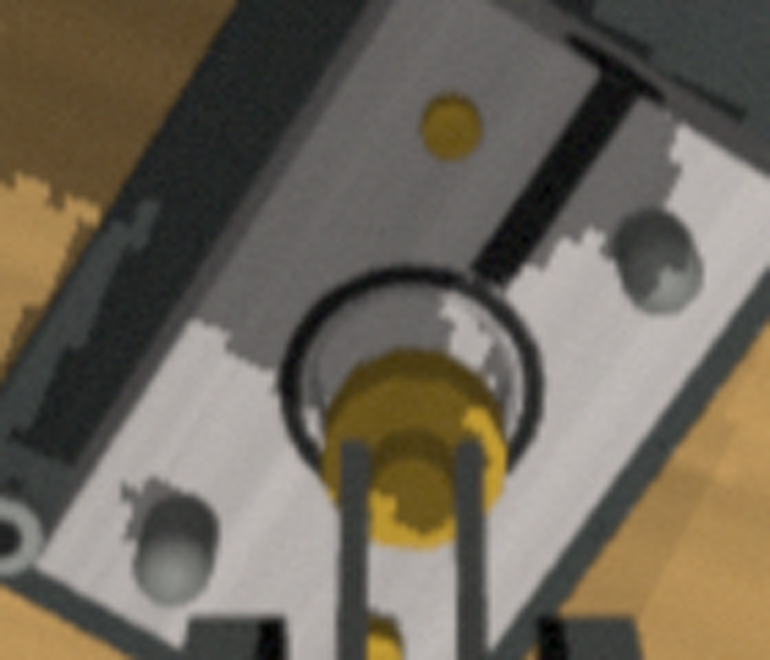

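View pics/s10.png

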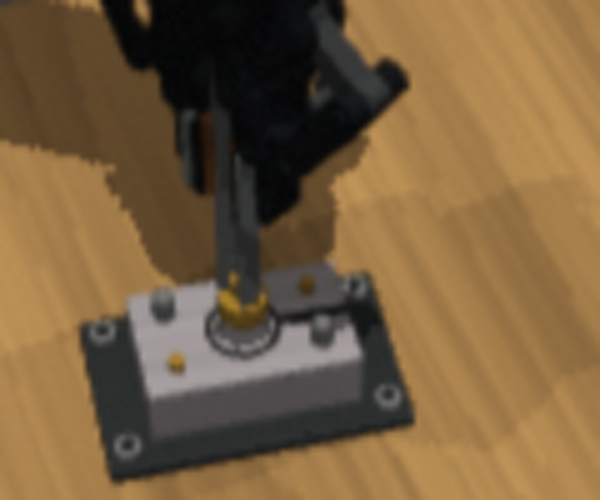

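Run:
```python
from h import *
s,f=pickle.load(open("w10.pkl","rb"));c=cam(f,s)
q=lambda u,v,z:onz(c,(250+(u-2.25)/5.5,180+(v-2.25)/5.5),z)
a=np.radians(23.5);x=np.array([np.cos(a),np.sin(a)]);y=np.array([np.sin(a),-np.cos(a)])
S=(q(280,392,.03)+q(545,392,.03))/2;print("ring dia",np.linalg.norm(q(280,392,.03)-q(545,392,.03)))
r=np.linalg.norm(q(280,392,.03)-q(545,392,.03))/2
S2=q(412,265,.03)[:2]-r*x
C=(q(325,455,.049)+q(505,455,.049))/2;C2=q(415,548,.049)[:2]+.009*x
print(S,S2,C,C2); d=S2-C2;print(d, d@x,d@y)
```

```text
ring dia 0.027155601260049702
[0.49240412 0.01054343 0.03      ] [0.49245342 0.01060043] [0.49329134 0.01070531 0.049     ] [0.49274871 0.01048034]
[-0.00029529  0.00012009] -0.0002229118570709287 -0.00022787204593490183
```

Core and seat agree within 0.3 mm. I'll lower it home.

Request:
jog_arm([
  [0,0,-0.004,0],
  [0,0,-0.008,0],
  [0,0,-0.011,0],
  [0,0,-0.013,0],
  [0,0,-0.0145,0],
  [0,0,-0.0145,0],
  [0,0,-0.0145,0],
])

```text
time: 7.87
tcp_pos: [0.491, 0.0106, 0.2586]
tool_rot: [-180.0, 0.0, 23.5]
wrist_force: [0.3, -0.1, -0.3]
gripper_width: 0.0186
```

```bash
python3 -c "
from h import *
s,f=snap('wrist','w11',(250,180,390,300),5.5);print(s['tcp_pos'],s['tool_rot'],s['time'],s['wrist_force'],s['gripper_width'])"
```

```text
[0.49104394 0.01059825 0.25863446] [-1.79999692e+02  4.98347643e-03  2.34608076e+01] 7.8667 [ 0.32152411 -0.12410955 -0.27706684] 0.018556042748884744
```

View pics/w11.png

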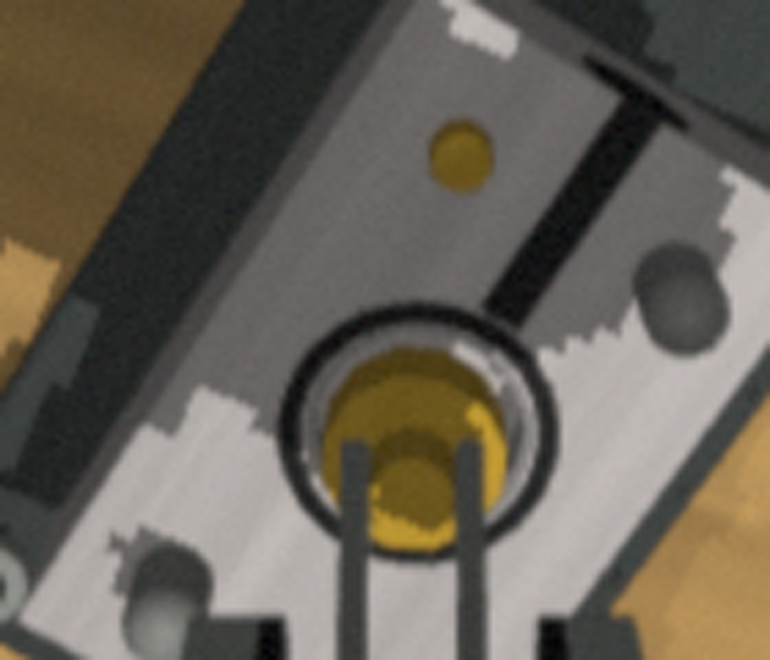

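The core is inside the seat hole (ring centre (419,432), core centre col 415). I press down a little to find the floor.

Request:
jog_arm([
  [0.0005,0,-0.001,0],
  [0.0005,0,-0.001,0],
  [0.0005,0,-0.002,0],
  [0.0005,0,-0.002,0],
])

```text
time: 8.25
tcp_pos: [0.4917, 0.0104, 0.2569]
tool_rot: [180.0, -0.0, 23.4]
wrist_force: [0.5, 0.2, 2.5]
gripper_width: 0.0179
```

Contact is ~3 N at the expected depth. Now I release to carry width.

Request:
jog_arm([
  [0,0,0.0005,0],
  [0,0,0.001,0],
  [0,0,0.001,0],
  [0,0,0.001,0],
], jaw=0.243)

```text
time: 8.58
tcp_pos: [0.4914, 0.0106, 0.2577]
tool_rot: [-180.0, 0.0, 23.5]
wrist_force: [-0.1, 0.2, 0.1]
gripper_width: 0.0206
```

```bash
python3 -c "
from h import *
s,f=snap('wrist','w12',(250,180,390,300),5.5);print(s['tcp_pos'],s['tool_rot'],s['time'],s['wrist_force'],s['gripper_width'])"
```

```text
[0.49142915 0.01062848 0.2576677 ] [-1.79993146e+02  9.05526797e-03  2.34627116e+01] 8.5833 [-0.08592257  0.16690081  0.08321303] 0.0205743594816525
```

View pics/w12.png

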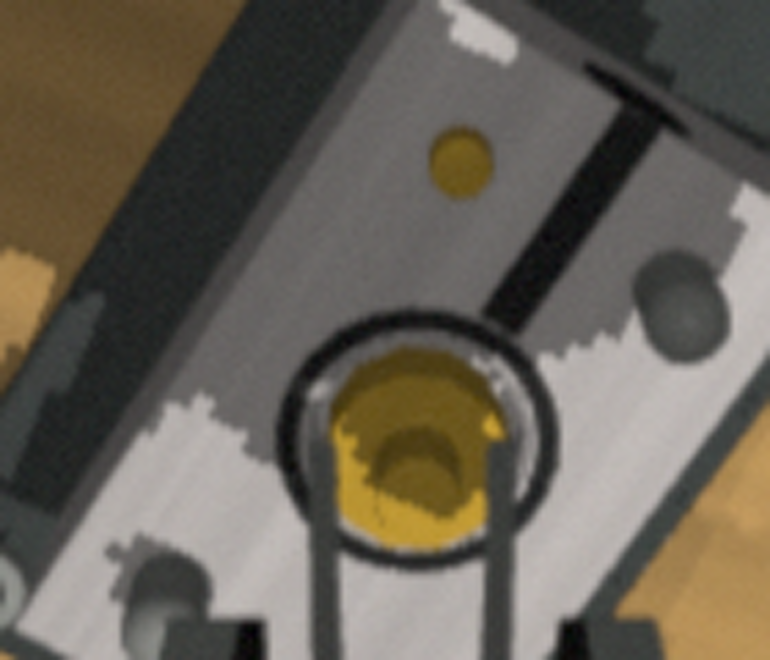

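The points are clear of the stem and the core stands in the seat. I lift straight up and carry the tweezers back over the holder.

Request:
jog_arm([
  [0,0,0.01,0],
  [0,0,0.03,0],
  [0,0,0.057,0],
  [0.003,-0.016,0.057,0],
  [0.0086,-0.047,0.057,0],
  [0.015,-0.082,0.057,0],
  [0.0214,-0.117,0.057,0],
  [0.028,-0.152,0.057,0],
  [0.034,-0.187,0.057,0],
  [0.039,-0.215,0.057,0],
])

```text
time: 9.47
tcp_pos: [0.5304, -0.2076, 0.3156]
tool_rot: [179.9, -0.0, 23.3]
wrist_force: [0.1, 0.3, -1.1]
gripper_width: 0.0209
```

Request:
jog_arm([
  [0.0034,-0.0171,0,0],
  [0.0034,-0.0171,0,0],
  [0.0034,-0.0171,0,0],
  [0.0034,-0.0171,0,0],
])

```text
time: 9.8
tcp_pos: [0.5337, -0.2202, 0.3149]
tool_rot: [-179.9, 0.0, 23.5]
wrist_force: [0.8, 0.9, -0.8]
gripper_width: 0.0206
```

```bash
python3 -c "
from h import *
s,f=snap('wrist','w13',(230,160,410,300),4.4);print(s['tcp_pos'],s['tool_rot'],s['time'],s['wrist_force'],s['gripper_width'])"
```

```text
[ 0.53368018 -0.22022489  0.31487211] [-1.79921896e+02  5.97944976e-03  2.35223755e+01] 9.8 [ 0.76456301  0.85683365 -0.80104315] 0.020554190617702306
```

View pics/w13.png

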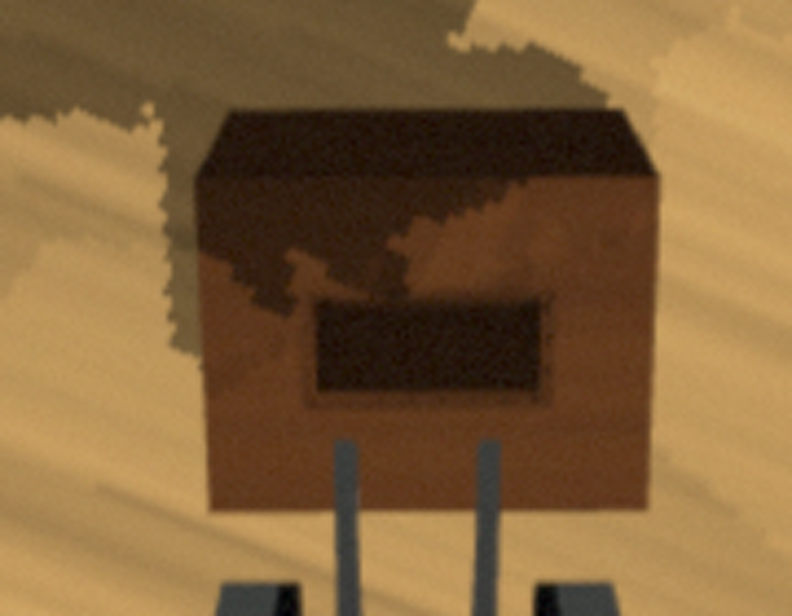

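Run:
```python
from h import *
s,f=pickle.load(open("w13.pkl","rb"));c=cam(f,s)
q=lambda u,v,z:onz(c,(230+(u-1.7)/4.4,160+(v-1.7)/4.4),z)
a=np.radians(23.5);x=np.array([np.cos(a),np.sin(a)]);y=np.array([np.sin(a),-np.cos(a)])
P=q(428.5,346,.048)[:2];print(P,(P-s['tcp_pos'][:2])@x,(P-s['tcp_pos'][:2])@y)
# far edge of point (x+ side) bottom at v=440
T=(q(345,441,.092)+q(488,441,.092))[:2]/2;print((T-s['tcp_pos'][:2])@x,(T-s['tcp_pos'][:2])@y)
```

```text
[ 0.53382801 -0.22136247] -0.00031803708235880366 0.0011021806120665744
0.0030729451033245825 -0.0005683746090722275
```

Pocket centre (428,346) maps to (0.5338, −0.2214), which matches the commanded pose. I lower the tweezers in.

Request:
jog_arm([
  [0,0.0005,0,0],
  [0,0.0005,-0.015,0],
  [0,0.0005,-0.035,0],
  [0,0.0005,-0.055,0],
  [0,0.0005,-0.07,0],
  [0,0.0005,-0.08,0],
  [0,0.0005,-0.083,0],
  [0,0.0005,-0.083,0],
])

```text
time: 10.52
tcp_pos: [0.5339, -0.2202, 0.2312]
tool_rot: [-179.9, 0.1, 23.5]
wrist_force: [0.2, -0.1, -0.9]
gripper_width: 0.0208
```

Request:
jog_arm([
  [0,0,-0.0015,0],
  [0,0,-0.003,0],
  [0,0,-0.003,0],
])

```text
time: 10.77
tcp_pos: [0.5342, -0.2211, 0.2293]
tool_rot: [180.0, -0.1, 23.5]
wrist_force: [-0.5, 0.1, -0.8]
gripper_width: 0.0204
```

Request:
jog_arm([
  [0,0,-0.001,0],
  [0,0,-0.002,0],
  [0,0,-0.002,0],
])

```text
time: 11.02
tcp_pos: [0.5344, -0.2212, 0.2274]
tool_rot: [179.9, -0.1, 23.5]
wrist_force: [0.1, 0.0, 4.2]
gripper_width: 0.0211
```

```bash
python3 -c "
from h import *
s,f=snap('side','s14',(300,310,420,440),4.5);print(s['tcp_pos'],s['wrist_force'])"
```

```text
[ 0.53438184 -0.22118589  0.22738264] [0.09519338 0.01243532 4.23317488]
```

View pics/s14.png

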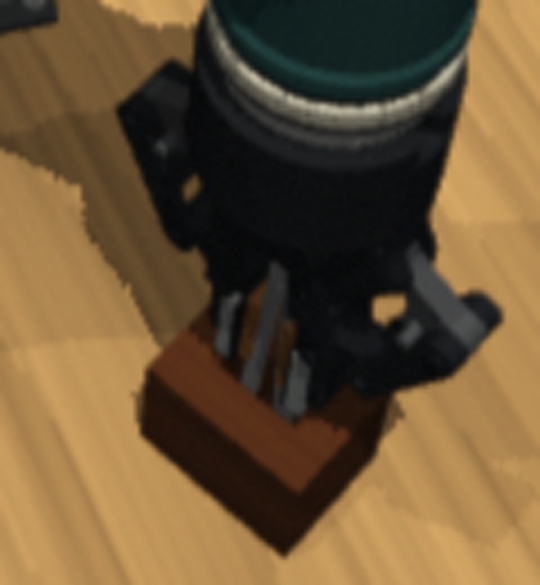

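Floor contact at 4.2 N, tweezers standing in the pocket. I open and rise.

Request:
jog_arm([
  [0,0,0.001,0],
  [0,0,0.001,0],
  [0,0,0.001,0],
  [0,0,0.001,0],
  [0,0,0.001,0],
], jaw=1)

```text
time: 11.48
tcp_pos: [0.5338, -0.221, 0.2274]
tool_rot: [-180.0, 0.0, 23.5]
wrist_force: [0.6, -0.3, 0.7]
gripper_width: 0.0793
```

Request:
jog_arm([
  [0,0,0.01,0],
  [0,0,0.03,0],
  [0,0,0.07,0],
  [0,0,0.1,0],
  [0,0,0.1,0],
])

```text
time: 11.9
tcp_pos: [0.536, -0.222, 0.3341]
tool_rot: [179.5, -0.5, 23.4]
wrist_force: [1.6, -0.5, -0.0]
gripper_width: 0.0855
```

```bash
python3 -c "
from h import *
s,f=snap('wrist','w15',(230,150,410,300),4);print(s['tcp_pos'],s['tool_rot'],s['time'],s['wrist_force'],s['gripper_width'])"
```

```text
[ 0.5360241  -0.22199665  0.33413489] [179.54057259  -0.49753654  23.43731865] 11.9 [ 1.55648149 -0.53964711 -0.03882174] 0.08552997533866616
```

View pics/w15.png

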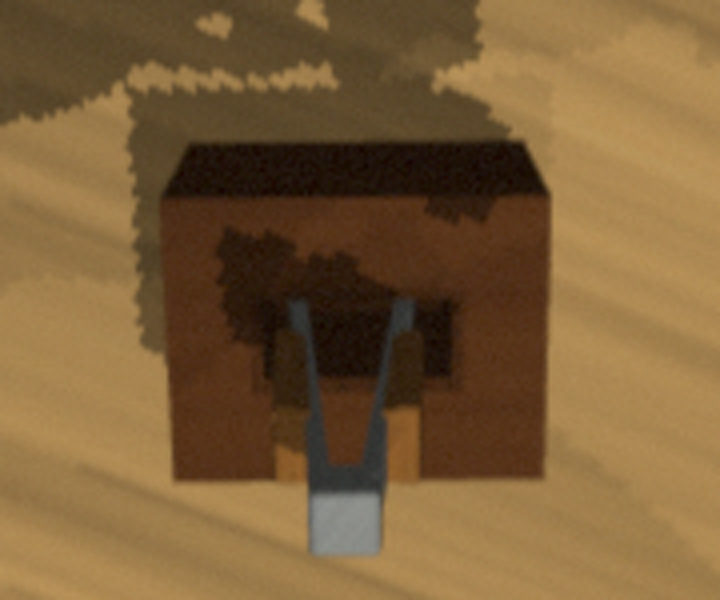

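The tweezers stand in the pocket, cap at (345,522), legs inside it. Now I go to the upper half.

Request:
jog_arm([
  [-0.003,0.025,0.005,-3],
  [-0.008,0.064,0.01,-6],
  [-0.013,0.103,0.015,-9],
  [-0.018,0.143,0.02,-12],
  [-0.023,0.183,0.02,-15],
  [-0.028,0.223,0.02,-18],
  [-0.033,0.263,0.02,-21],
  [-0.038,0.303,0.02,-23.5],
  [-0.043,0.343,0.02,-23.5],
  [-0.048,0.383,0.02,-23.5],
])

```text
time: 12.78
tcp_pos: [0.4847, 0.1637, 0.3471]
tool_rot: [179.9, 0.1, -0.0]
wrist_force: [0.1, -0.8, -0.4]
gripper_width: 0.0856
```

Request:
jog_arm([
  [-0.005,0.04,0,0],
  [-0.008,0.075,0,0],
  [-0.01,0.084,0,0],
  [-0.01,0.084,0,0],
  [-0.01,0.084,0,0],
])

```text
time: 13.2
tcp_pos: [0.4754, 0.2456, 0.347]
tool_rot: [179.9, 0.1, 0.0]
wrist_force: [-0.1, -0.6, -0.7]
gripper_width: 0.0853
```

```bash
python3 -c "
from h import *
s,f=snap('wrist','w16');print(s['tcp_pos'],s['tool_rot'],s['time'],s['joint_pos'])
s,f=snap('wrist','w17',(220,130,440,300),3.6);print(s['tcp_pos'],s['tool_rot'],s['time'])"
```

```text
[0.47541659 0.24560589 0.34703781] [1.79906192e+02 8.93863938e-02 2.21605904e-02] 13.2 [ -37.4547475    25.09644181    6.97876884  119.67910022   -5.0180257
   35.61698222 -117.01771508]
[0.47578389 0.24424417 0.34713739] [ 1.79877929e+02  7.98262030e-02 -1.29731521e-01] 13.25
```

View pics/w16.png

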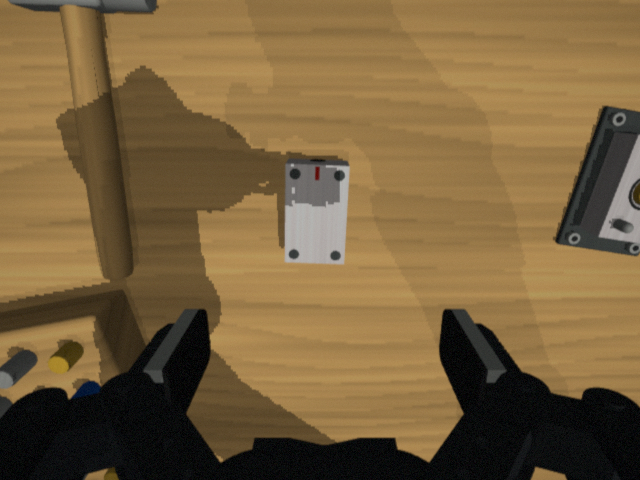

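View pics/w17.png

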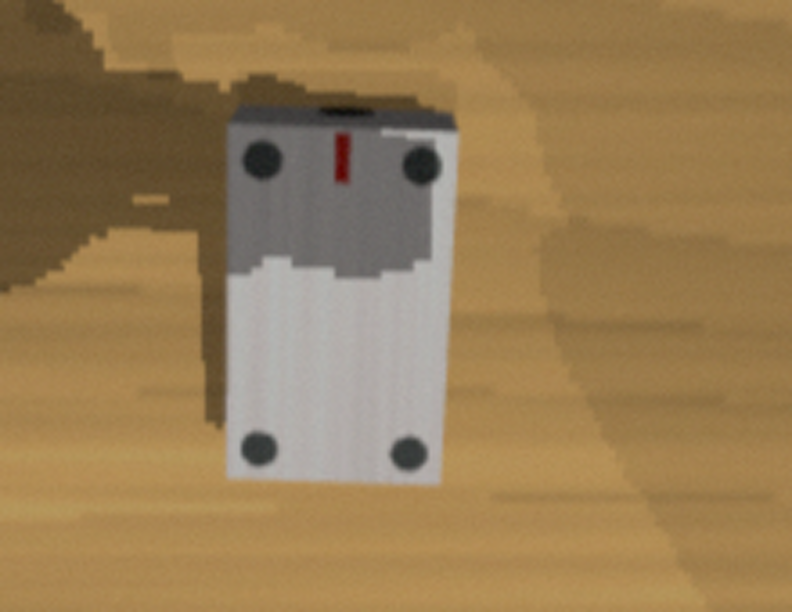

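The upper half's top-face corners in the crop are at (229,122), (457,130), (440,485) and (227,478), with the red mark on its +x end.

Run:
```python
from h import *
s,f=pickle.load(open("w17.pkl","rb"));c=cam(f,s)
q=lambda u,v,z:onz(c,(220+(u-1.3)/3.6,130+(v-1.3)/3.6),z)
P=[q(*p,.028) for p in((229,122),(457,130),(440,485),(227,478))]
print(np.mean(P,0))
for i in range(4):
    d=P[(i+1)%4]-P[i];print(np.linalg.norm(d),np.degrees(np.arctan2(d[1],d[0])))
```

```text
[0.4745588  0.25193636 0.028     ]
0.04530921342887726 -92.17215841549887
0.07636113027609959 178.1031033818168
0.04585115665745806 87.75381697802595
0.07630121140404467 -2.3036065889528303
```

Request:
jog_arm([
  [-0.0015,0.0065,-0.03,-2.1],
  [-0.0015,0.0065,-0.065,-2.1],
  [-0.0015,0.0065,-0.1,-2.1],
  [-0.0015,0.0065,-0.13,-2.1],
  [-0.0015,0.0065,-0.155,-2.1],
  [-0.0015,0.0065,-0.168,-2.1],
  [-0.0015,0.0065,-0.174,-2.1],
  [-0.0015,0.0065,-0.174,-2.1],
  [-0.0015,0.0065,-0.174,-2.1],
])

```text
time: 14.05
tcp_pos: [0.475, 0.2512, 0.1741]
tool_rot: [180.0, -0.0, -2.3]
wrist_force: [0.1, -0.6, 0.4]
gripper_width: 0.0856
```

```bash
python3 -c "
from h import *
s,f=snap('wrist','w18');print(s['tcp_pos'],s['tool_rot'],s['time'],s['wrist_force'])"
```

```text
[0.47504363 0.2511949  0.17408385] [ 1.79967620e+02 -2.09903807e-02 -2.27316822e+00] 14.05 [ 0.0784522  -0.61953174  0.36978343]
```

View pics/w18.png

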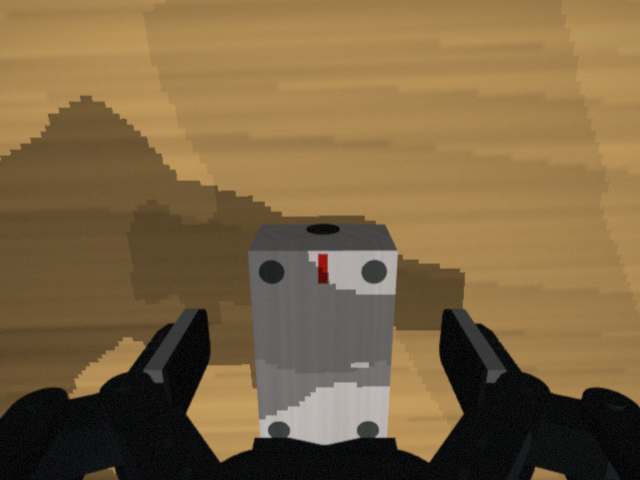

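The block sits centred between the open fingers (cols 249–397, fingers 209/440). I close on it.

Request:
jog_arm([
  [0,0,0,0],
  [0,0,0,0],
  [0,0,0,0],
  [0,0,0,0],
  [0,0,0,0],
], jaw=0.3, force=60)

```text
time: 14.52
tcp_pos: [0.4747, 0.2526, 0.1748]
tool_rot: [-180.0, -0.1, -2.1]
wrist_force: [-0.2, 0.2, 5.2]
gripper_width: 0.045
```

```bash
python3 -c "
from h import *
s,f=snap('wrist','w19');print(s['tcp_pos'],s['tool_rot'],s['time'],s['wrist_force'],s['gripper_width'])"
```

```text
[0.47466523 0.25263282 0.17475033] [-1.79957988e+02 -6.58140130e-02 -2.13613134e+00] 14.5167 [-0.23179248  0.16767732  5.20234937] 0.044954484268949026
```

View pics/w19.png

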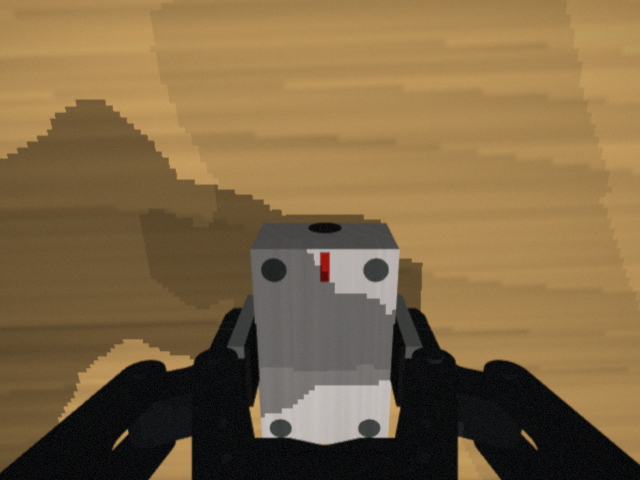

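Run:
```python
from h import *
s,f=pickle.load(open("w19.pkl","rb"));c=cam(f,s)
L,R=onz(c,(250.5,250),.028),onz(c,(399,250),.028)
print(L,R,np.linalg.norm(L-R),np.degrees(np.arctan2(*(L-R)[[1,0]]))-90)
a=np.radians(-2.1);x=np.array([np.cos(a),np.sin(a)])
m=((L+R)/2)[:2]-.038*x;print("centre",m, m-s['tcp_pos'][:2])
cv2.imwrite("pics/w19z.png",cv2.resize(f['img'][215:300,235:415,::-1],None,fx=4.4,fy=4.4,interpolation=2))
```

```text
[0.51270153 0.27456428 0.028     ] [0.51098586 0.22885601 0.028     ] 0.04574045752648298 -2.1496002575823496
centre [0.47386922 0.2531026 ] [-0.00079602  0.00046978]
```

View pics/w19z.png

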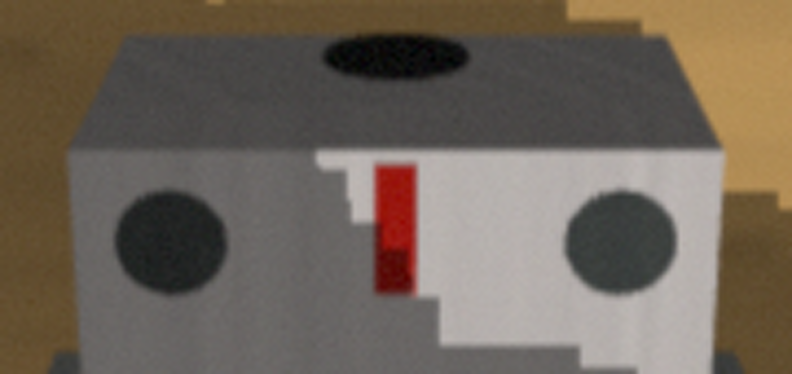

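The block is held with its centre 0.8 mm behind the TCP. I lift and carry it over the lower half, turning to −9°.

Request:
jog_arm([
  [0,0,0.005,0],
  [0,0,0.025,0],
  [0,0,0.055,0],
  [0.002,-0.02,0.066,-1],
  [0.004,-0.055,0.066,-2],
  [0.007,-0.09,0.066,-3],
  [0.01,-0.125,0.066,-4],
  [0.013,-0.16,0.066,-5],
  [0.016,-0.195,0.066,-6],
  [0.018,-0.225,0.066,-6.9],
])

```text
time: 15.4
tcp_pos: [0.4922, 0.025, 0.24]
tool_rot: [180.0, -0.0, -9.2]
wrist_force: [-0.5, 0.5, -2.0]
gripper_width: 0.0448
```

Request:
jog_arm([
  [0.0005,-0.012,0,0],
  [0.0007,-0.0165,0,0],
  [0.0007,-0.0165,0,0],
  [0.0007,-0.0165,0,0],
  [0.0007,-0.0165,0,0],
])

```text
time: 15.82
tcp_pos: [0.4931, 0.0129, 0.2397]
tool_rot: [-179.9, 0.0, -8.9]
wrist_force: [-0.1, 0.4, -1.5]
gripper_width: 0.0448
```

```bash
python3 -c "
from h import *
s,f=snap('wrist','w20');print(s['tcp_pos'],s['tool_rot'],s['time'],s['wrist_force'],s['gripper_width'])
s,f=snap('side','s20',(200,200,340,330),4.5)"
```

```text
[0.49312044 0.01288669 0.23973776] [-1.79935399e+02  1.08610229e-02 -8.86605050e+00] 15.8167 [-0.1058321   0.37338817 -1.48024419] 0.044830151980344436
```

View pics/w20.png

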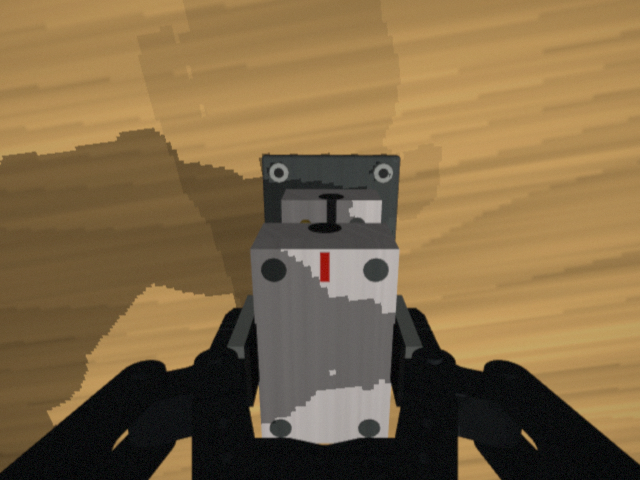

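View pics/s20.png

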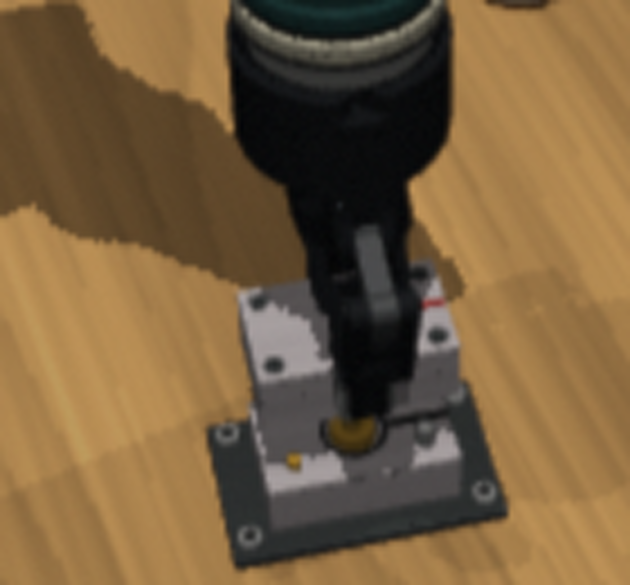

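Wrist view: the plate's front screws are at (279,173) and (383,173), the lower block's front edge shows just above the upper half's. I check the relative y and yaw.

Run:
```python
from h import *
s,f=pickle.load(open("w20.pkl","rb"))
cv2.imwrite("pics/w20z.png",cv2.resize(f['img'][145:300,235:415,::-1],None,fx=3.8,fy=3.8,interpolation=2))
```

```text
(no output)
```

View pics/w20z.png

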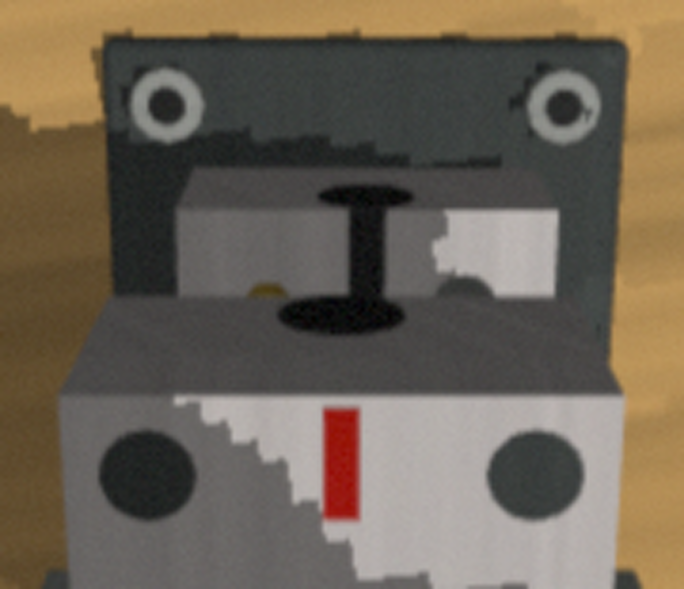

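Run:
```python
from h import *
s,f=pickle.load(open("w20.pkl","rb"));c=cam(f,s)
q=lambda u,v,z:onz(c,(235+(u-1.4)/3.8,145+(v-1.4)/3.8),z)
a=np.radians(s['tool_rot'][2]);x=np.array([np.cos(a),np.sin(a)]);y=np.array([-np.sin(a),np.cos(a)])
T=s['tcp_pos'][:2]
def pr(n,A,B):
    d=(A-B)[:2];m=((A+B)/2)[:2]-T;print(n,np.linalg.norm(d),"yaw rel",np.degrees(np.arctan2(d@y,d@x))-90,"mid x,y(left)",m@x,m@y)
pr("lower edge",q(177,208,.03),q(558,208,.03))
pr("screws",q(167,105,.006),q(564,107,.006))
zb=s['tcp_pos'][2]-.174
pr("upper edge",q(60,395,zb+.028),q(622,395,zb+.028))
pr("bottom edge",q(112,297,zb),q(560,297,zb))
```

```text
lower edge 0.04572974904482564 yaw rel -0.0064692271555344405 mid x,y(left) 0.037886739879494556 -0.0024782111169557967
screws 0.052915292774153834 yaw rel -0.29773777410072455 mid x,y(left) 0.046085411645523676 -0.0025595429077947705
upper edge 0.04518495008546222 yaw rel -0.0030619958136242076 mid x,y(left) 0.03769997198047083 0.0006756359283690413
bottom edge 0.04384466743588756 yaw rel -0.0048815701634623565 mid x,y(left) 0.037495202101309716 0.001176649414884167
```

Request:
jog_arm([
  [0,-0.0005,-0.006,0],
  [0,-0.0005,-0.012,0],
  [0,-0.0005,-0.012,0],
  [0,-0.0005,-0.012,0],
])

```text
time: 16.25
tcp_pos: [0.4929, 0.0107, 0.227]
tool_rot: [180.0, 0.1, -9.0]
wrist_force: [0.7, 1.2, -2.0]
gripper_width: 0.045
```

```bash
python3 -c "
from h import *
s,f=snap('wrist','w21',(235,145,415,300),3.8);print(s['tcp_pos'],s['tool_rot'],s['time'],s['wrist_force'],abs(s['dq']).max())"
```

```text
[0.49286274 0.01074641 0.22701618] [ 1.79981311e+02  8.71800827e-02 -9.01474266e+00] 16.25 [ 0.73674034  1.19563442 -1.98635654] 0.6942229998947861
```

View pics/w21.png

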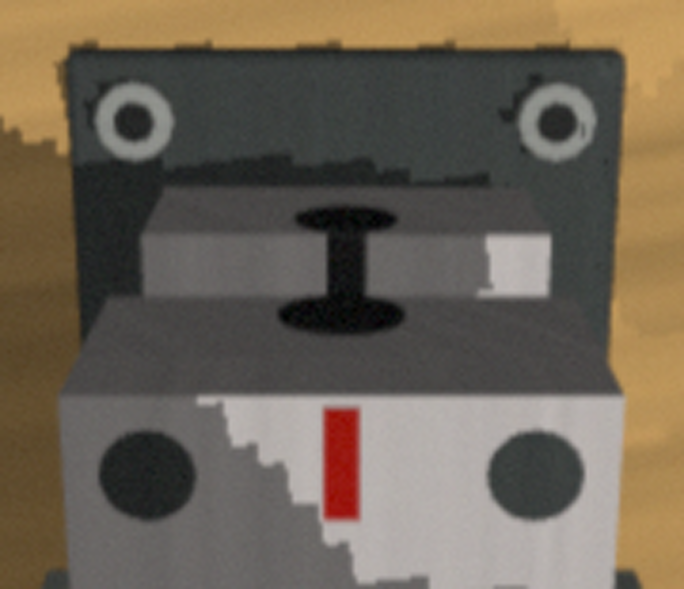

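Run:
```python
from h import *
s,f=pickle.load(open("w21.pkl","rb"));c=cam(f,s)
q=lambda u,v,z:onz(c,(235+(u-1.4)/3.8,145+(v-1.4)/3.8),z)
a=np.radians(s['tool_rot'][2]);x=np.array([np.cos(a),np.sin(a)]);y=np.array([-np.sin(a),np.cos(a)])
T=s['tcp_pos'][:2]
def pr(n,A,B):
    d=(A-B)[:2];m=((A+B)/2)[:2]-T;print(n,np.linalg.norm(d),"yaw rel",np.degrees(np.arctan2(d@y,d@x))-90,"mid x,y(left)",m@x,m@y)
pr("lower edge",q(142,234,.03),q(551,234,.03))
pr("screws",q(134,122,.006),q(558,122,.006))
zb=s['tcp_pos'][2]-.174
pr("upper edge",q(60,395,zb+.028),q(622,395,zb+.028))
pr("bottom edge",q(108,297,zb),q(577,297,zb))
```

```text
lower edge 0.045835458476833596 yaw rel -0.027476225383026076 mid x,y(left) 0.037687187968886086 -0.00020911728999771246
screws 0.053126044350713664 yaw rel -0.023084078670336794 mid x,y(left) 0.04595320847724277 -0.00024602577034945044
upper edge 0.04516537475125527 yaw rel -0.03416792840825167 mid x,y(left) 0.03752295007445096 0.0004579874300149941
bottom edge 0.04588395175365392 yaw rel -0.030039627193445995 mid x,y(left) 0.03727714333730162 0.00028351929412459825
```

Yaw agrees within 0.05°, lower−upper offset is about (+0.2, −0.6) mm. I correct it and lower onto the pins.

Request:
jog_arm([
  [0.0001,-0.0006,-0.004,0],
  [0.0001,-0.0006,-0.008,0],
  [0.0001,-0.0006,-0.01,0],
  [0.0001,-0.0006,-0.012,0],
  [0.0001,-0.0006,-0.014,0],
  [0.0001,-0.0006,-0.014,0],
])

```text
time: 16.8
tcp_pos: [0.4931, 0.0099, 0.2133]
tool_rot: [180.0, 0.0, -9.0]
wrist_force: [-0.0, 0.2, -2.1]
gripper_width: 0.0451
```

Bottom is at 40 mm, 3 mm below the pin tops, with no contact force, so it seems to have entered. I continue onto the lifters.

Request:
jog_arm([
  [0,0,-0.001,0],
  [0,0,-0.002,0],
  [0,0,-0.003,0],
  [0,0,-0.003,0],
])

```text
time: 17.13
tcp_pos: [0.4932, 0.0099, 0.2106]
tool_rot: [180.0, 0.0, -9.0]
wrist_force: [-0.1, 0.7, -1.9]
gripper_width: 0.0447
```

Request:
jog_arm([
  [0,0,-0.001,0],
  [0,0,-0.002,0],
  [0,0,-0.003,0],
  [0,0,-0.003,0],
])

```text
time: 17.47
tcp_pos: [0.4933, 0.0099, 0.2079]
tool_rot: [-180.0, -0.0, -9.0]
wrist_force: [-0.7, 0.3, 4.0]
gripper_width: 0.045
```

```bash
python3 -c "
from h import *
s,f=snap('side','s22',(210,220,340,330),5);print(s['tcp_pos'],s['wrist_force'],s['ft_torque'])"
```

```text
[0.49328527 0.00990046 0.20792312] [-0.70122536  0.31751078  3.98728061] [0.06409182 0.18366958 0.04000431]
```

View pics/s22.png

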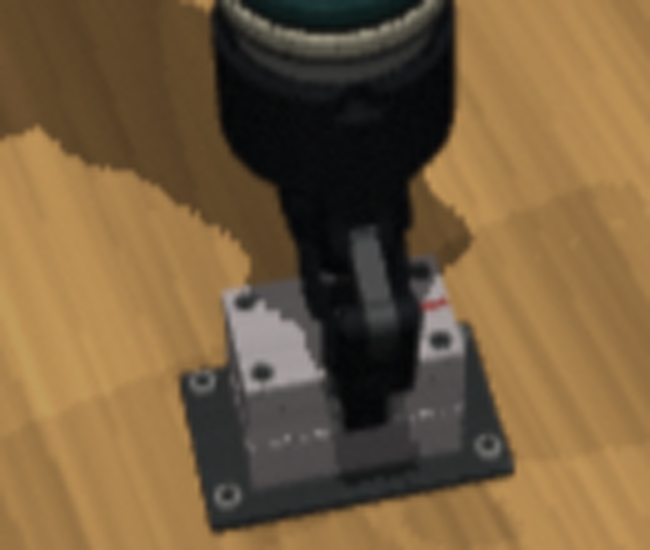

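Request:
jog_arm([
  [0,0,-0.001,0],
  [0,0,-0.002,0],
  [0,0,-0.003,0],
  [0,0,-0.003,0],
])

```text
time: 17.85
tcp_pos: [0.4933, 0.0099, 0.2049]
tool_rot: [-180.0, -0.0, -9.0]
wrist_force: [-0.9, 0.5, 7.2]
gripper_width: 0.0451
```

The side view shows the upper half over the lower with an even thin seam at row ~435. I press on until it bottoms.

Request:
jog_arm([
  [0,0,-0.001,0],
  [0,0,-0.002,0],
  [0,0,-0.002,0],
  [0,0,-0.002,0],
])

```text
time: 18.18
tcp_pos: [0.4932, 0.0098, 0.2047]
tool_rot: [-180.0, -0.0, -9.0]
wrist_force: [-3.9, 0.5, 24.9]
gripper_width: 0.0453
```

Hard stop at TCP z 0.2047, exactly 30 mm above the grasp height on the table (0.1748). I check for tilt or a gap.

```bash
python3 -c "
from h import *
s,f=snap('side','s23',(210,220,340,330),5);print(s['tcp_pos'],s['tool_rot'],s['wrist_force'],s['ft_torque'])
s,f=snap('wrist','w23',(235,145,415,300),3.8);print(s['tcp_pos'],s['wrist_force'])
from plant import read_state;s=read_state();print(s['tcp_pos'],s['wrist_force'])"
```

```text
[0.4931826  0.00984213 0.20467227] [-1.79972719e+02 -4.77904932e-02 -9.04950178e+00] [-3.92089713  0.53793235 24.94218416] [0.0803297  0.78909307 0.01701094]
[0.49317547 0.00982315 0.20466178] [-4.70816706  0.47744772 24.46026489]
[0.49318797 0.00983737 0.20465973] [-4.34108713  0.77630041 24.78354744]
```

View pics/s23.png

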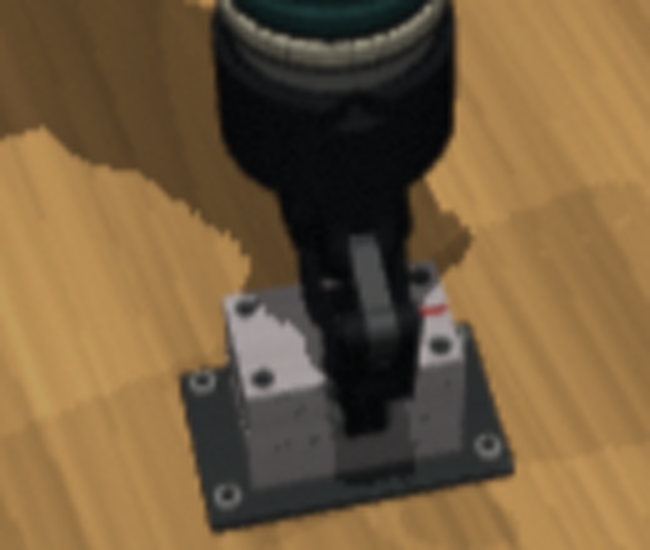

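View pics/w23.png

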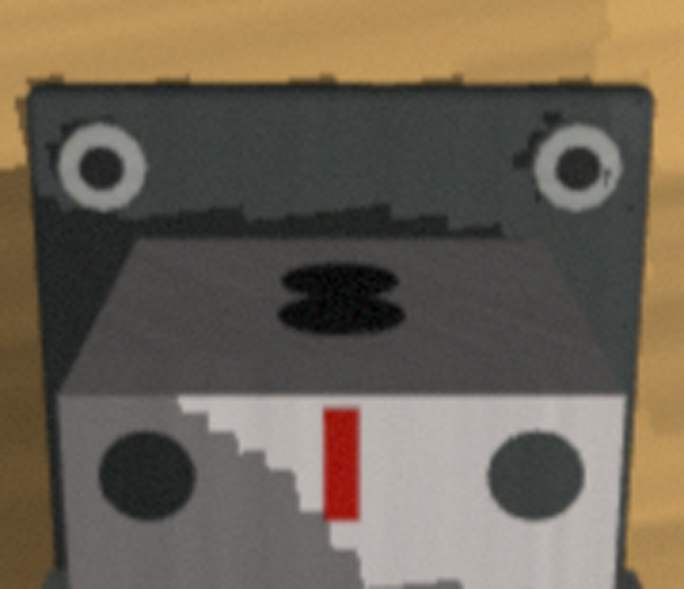

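The seam has closed and the two sprue half-circles meet at (340,298). Last, I check the tweezers and bystanders in the same side frame.

```bash
python3 -c "
from h import *
s,f=pickle.load(open('s23.pkl','rb'));cv2.imwrite('pics/s23f.png',f['img'][:,:,::-1])"
```

```text
(no output)
```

View pics/s23f.png

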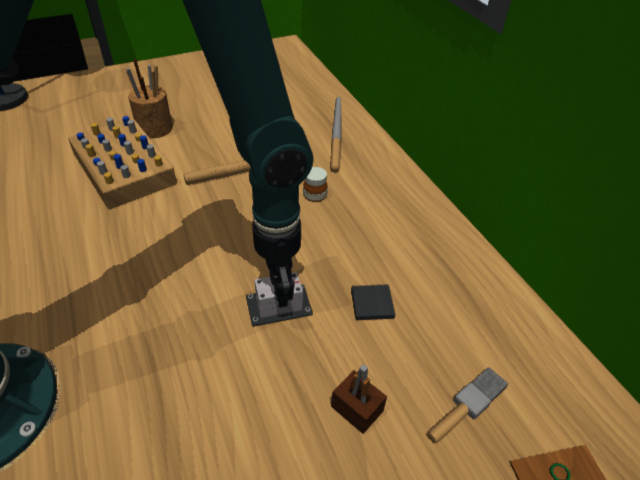

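The tweezers stand in the holder at (360,385), the block is empty, and the jar, brush and hammer have not moved. I hand in.

```bash
python3 -c "
from plant import ticket,read_state
print(ticket.hand_in());s=read_state();print(s['time'],s['tcp_pos'],s['wrist_force'])"
```

```text
the job is handed in; nothing more can be done
None
the job is handed in; nothing more can be done
```

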